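# Restock the lamp-change station

### The job

Restock the lamp-change station for the reader overhaul: set the three ceramic lamp sockets upright, fully down in the pockets of the aluminium rail strictly in the order of pockets 1, 2, 3 (small, middle-sized, large). Also stack every lamp carton there is flat in one square pile in the middle of the sloped rack, long sides running down the slope, each carton's end leaning back against the backstop. Leave the mirror, crank handle, reel, screwdriver, bottle and mug where they are.

Things in the scene. Friction and masses are not known exactly. Their poses are not given: they have to be found in the camera images.
- carton_a: one of three to five like plain cardboard lamp cartons, a closed box 110 x 60 x 30 mm (own x, y, z), about 110 to 220 g; origin at the box's centre, x along its length. Starts lying flat on the bench with about 40 mm or more of free bench beside the middle of its long sides; may be absent
- carton_b: one of three to five like plain cardboard lamp cartons, a closed box 110 x 60 x 30 mm (own x, y, z), about 110 to 220 g; origin at the box's centre, x along its length. Starts lying flat on the bench with about 40 mm or more of free bench beside the middle of its long sides; may be absent
- carton_c: one of three to five like plain cardboard lamp cartons, a closed box 110 x 60 x 30 mm (own x, y, z), about 110 to 220 g; origin at the box's centre, x along its length. Starts lying flat on the bench with about 40 mm or more of free bench beside the middle of its long sides; may be absent
- carton_d: one of three to five like plain cardboard lamp cartons, a closed box 110 x 60 x 30 mm (own x, y, z), about 110 to 220 g; origin at the box's centre, x along its length. Starts lying flat on the bench with about 40 mm or more of free bench beside the middle of its long sides; may be absent
- carton_e: one of three to five like plain cardboard lamp cartons, a closed box 110 x 60 x 30 mm (own x, y, z), about 110 to 220 g; origin at the box's centre, x along its length. Starts lying flat on the bench with about 40 mm or more of free bench beside the middle of its long sides; may be absent
- deck: the sloped steel deck of the fixed carton rack, 110 mm wide and 131 mm long, falling at 14 degrees towards an upright steel backstop (90 mm wide, 141 mm tall, square to the deck) at its lower end; no side walls. Origin on the deck's surface at the middle of the backstop's foot, about 28 mm above the bench; own y runs down the slope into the backstop (a carton touching it has its centre at y = -55 mm), x runs across the deck, z is square to the deck, pointing up out of it
- socket_small: the small white ceramic lamp socket, a plain round cylinder 30 mm across and 40 mm tall, about 42 g, with a brass and black mouth on top; origin at the centre of its underside, z up; starts standing on the bench
- socket_mid: the middle-sized white ceramic lamp socket, a plain round cylinder 38 mm across and 48 mm tall, about 82 g, with a brass and black mouth on top; origin at the centre of its underside, z up; starts standing on the bench
- socket_large: the large white ceramic lamp socket, a plain round cylinder 46 mm across and 56 mm tall, about 140 g, with a brass and black mouth on top; origin at the centre of its underside, z up; starts standing on the bench
- pocket1 (a point): the centre of the floor of pocket 1 (marked by 1 brass stud on the rim either side), a square well 38 x 38 mm in the fixed aluminium pocket rail, for the small socket. Floor 6 mm above the bench, rim 20 mm above it (14 mm deep). Site axes as the rail's: y along the row of pockets (pocket 1 at the +y end), x across the rail, which is 66 mm wide
- pocket2 (a point): the centre of the floor of pocket 2 (marked by 2 brass studs on the rim either side), a square well 46 x 46 mm in the fixed aluminium pocket rail, for the middle-sized socket. Floor 6 mm above the bench, rim 20 mm above it (14 mm deep). Site axes as the rail's: y along the row of pockets (pocket 1 at the +y end), x across the rail, which is 66 mm wide
- pocket3 (a point): the centre of the floor of pocket 3 (marked by 3 brass studs on the rim either side), a square well 54 x 54 mm in the fixed aluminium pocket rail, for the large socket. Floor 6 mm above the bench, rim 20 mm above it (14 mm deep). Site axes as the rail's: y along the row of pockets (pocket 1 at the +y end), x across the rail, which is 66 mm wide
- mirror: silver mirror in a steel frame, 130 x 90 x 10 mm, lying flat; not part of the job; origin under or near its middle
- crank: crank handle, steel arm 110 mm long with an upright brown knob, 50 mm tall; not part of the job; origin under or near its middle
- reel: film reel lying flat, 92 mm across, 21 mm tall; not part of the job; origin under or near its middle
- driver: screwdriver lying down; not part of the job; origin under or near its middle
- cleaner: closed bottle, 130 mm tall, 52 mm across; not part of the job; origin under or near its middle
- mug: mug, 85 mm tall, 76 mm across; not part of the job; origin under or near its middle
Mind the look-alikes: they are no part of the job. Leave any green or red look-alike of the carton_a alone.

How it is judged:
By the outcome, as a careful person would: the job done as asked, in the order asked, and still so for the second after the job is handed in, with the robot touching nothing.
Of carton_a, carton_b, carton_c, carton_d, carton_e only 3 to 5 are there at a start; the rules pass over those that are not, and their reading is None.
At some moment in a run one of socket_small, socket_mid, socket_large may be knocked a few centimetres aside while the robot is not near it.
Once in a run the grip may slacken for a moment while it holds something.
It also fails if it takes over 210 s, if anything falls off the work surface, if the arm or the gripper's body presses on something with over 40 N, if the wrist force passes 120 N, or if a joint passes its speed limit or range.

### The arm

A 6-joint arm with a two-finger parallel gripper is mounted at the origin on the work surface. World frame = base frame: x ahead of the robot, y to its left, z up, the work surface at z = 0. Lengths are in m, angles in rad, forces in N, time in s.
With the tool pointing down it reaches from about 0.35 to 0.85 m from the base axis. Payload 8.1 kg.
Tool frame: the origin (TCP) lies at the very end of the fingers, on their centre line; the grasp point (between the pads) lies 19 mm behind it; z points along the fingers, y is the direction in which the jaws open and shut (so a half turn about z gives the same grasp; the last joint's range is limited). The gripper opens to 93 mm and grips with 3 to 60 N. Pads are 15 mm wide; open, the fingers measure 128 mm over their backs; the gripper's body (75 mm by 188 mm) begins 65 mm behind the grasp point.
Start: joints at [-1.418, 0.13, 1.488, -0, 1.523, -0.085], TCP at [0.141, -0.583, 0.219] pointing down, gripper open.
Joint ranges: [-2.96, 2.96], [-0.89, 2.26], [0.02, 2.5], [-1.34, 4.48], [0, 2.73], [-2.66, 2.66]. Speed limits (rad/s): [2.39, 2.39, 2.79, 3.14, 3.14, 3.14].

### API

Orientations are given as a rotation vector (axis times angle).
In Python, from plant import robot gives the robot as it stands.
- The arm moves only by the shell command python3 -m inch 'ROWS' [FORCE]. ROWS is JSON, a list that holds one entry, the list of rows, each a list of 7 numbers: the shift along the tool's x, y, z in cm, then the turn, a rotation vector about the tool's x, y, z in degrees, then the gripper command: -1 is fully open, 1 is shut, values between are in proportion. A call has 1 to 5 rows; each row shifts and turns the commanded pose from where the row before left it, along the tool's axes as they then stand; what a row does not reach is not made up. A row lasts 1/10 s, in which the tool goes at most 50 mm and 8.59 degrees, less where a joint would pass 70% of its speed; a pose out of reach is approached as far as the arm can. A call with a gripper value outside its range is refused whole. The fingers move at their own pace and stop on an object; FORCE is the grip in N (left out, the last holds). Time passes only in rows, so rows that do not move let the fingers close. It gives the time, the measured TCP pose, the force and the opening at its end, in the units of the state.
- robot.read_state(): the state, without advancing time (a new reading comes with each control period).
- robot.read_camera(name): name is "scene" or "top"; returns a dict with "image" (420x560x3 uint8, blue, green, red), "K" (3x3 intrinsics, pixels), "R" (3x3) and "t" (3): a world point X has camera coordinates R X + t. Camera axes: x right, y down, z forward; pixel columns grow to the right and rows downward; lengths in m; the calibration is good to about 2 mm. A picture is of the moment at which its call begins. There is no depth.
- robot.close_job(): hands the job in, once; it reports no verdict.
The state is a dict: "t": time; "q": joint angles; "dq": joint speeds; "joint_torque": joint torques, N m; "tool_pos": TCP position; "orientation": TCP orientation; "force": force on the tool from outside, world axes, zero at the start; "wrist_torque": the same for the moment, N m; "opening": finger opening in m.
Only numpy, scipy, OpenCV 4.12 (cv2) and the standard library are available. Lean on these libraries where they do the work, as an engineer would, in place of code of your own. Each camera call takes 0.05 s, during which the arm holds its last target. There are 200 camera calls.

## Working session

There is one attempt and no reset: what is moved stays moved. The work goes in short steps, Python scripts to look and compute and a shell command to move; the robot and the scene stay as the last step left them, time stands still between calls to the robot, and variables do not carry over. Pictures are saved under pics/ and viewed, about 12 in all and at most 16, crops included, and the job is handed in when it is done.

```bash
ls; mkdir -p pics; python3 - <<'E'
from plant import robot
import cv2
for n in("scene","top"):
    c=robot.read_camera(n); cv2.imwrite(f"pics/{n}0.png",c["image"]); print(n,c["K"],c["R"],c["t"])
s=robot.read_state(); print(s)
E
```

```text
pics
scene [[453.89644736   0.         275.18302999]
 [  0.         453.89644736 203.51062711]
 [  0.           0.           1.        ]] [[ 0.34119541  0.93998939 -0.00237283]
 [ 0.77290121 -0.28198098 -0.56842805]
 [-0.53498543  0.19211108 -0.82272955]] [-0.12741622 -0.38080929  1.4856836 ]
top [[461.21786959   0.         280.76150704]
 [  0.         461.21786959 207.34518601]
 [  0.           0.           1.        ]] [[-0.02584634 -0.99943553 -0.02146108]
 [-0.98069577  0.02951248 -0.19329982]
 [ 0.19382408  0.0160507  -0.98090499]] [-0.02919385  0.51787155  1.05005335]
{'t': 0.1, 'q': array([-1.41841475e+00,  1.31077283e-01,  1.48915792e+00, -2.69966930e-05,
        1.52300682e+00, -8.53915558e-02]), 'dq': array([-2.20428833e-03,  4.35014189e-04, -1.70942873e-03, -8.89277844e-05,
        9.51110806e-04,  2.87217017e-04]), 'joint_torque': array([ 6.03680710e-04, -5.61342752e+01, -4.93095911e+01,  7.68982200e-02,
        2.91781453e-02, -7.45971988e-05]), 'tool_pos': array([ 0.14126223, -0.58260776,  0.21770419]), 'orientation': array([-3.11778098e+00, -3.72420600e-01,  1.29027848e-04]), 'force': array([-0.01874945,  0.48277207, -0.44487107]), 'wrist_torque': array([-0.04553379, -0.03655446,  0.03275397]), 'opening': 0.0926618475156671}
```

View pics/scene0.png

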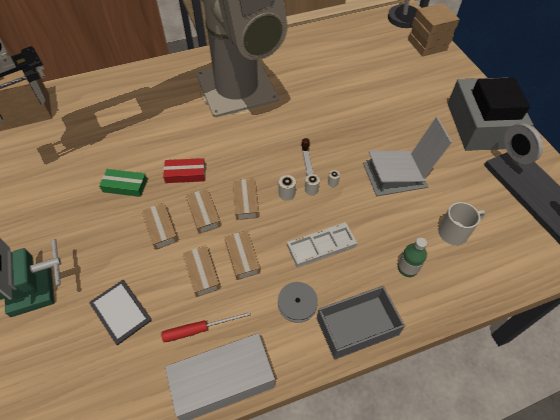

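View pics/top0.png

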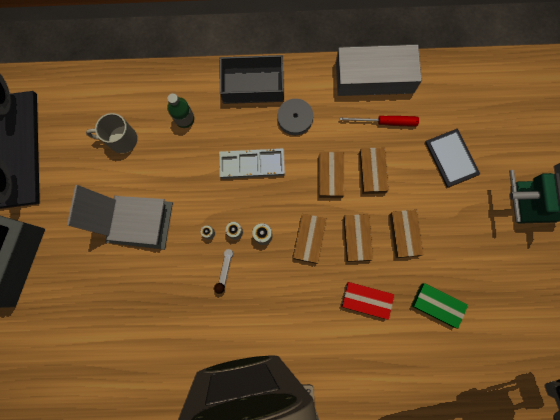

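Scene and top show five plain tan cartons at top px (331,174), (374,170), (310,238), (358,238) and (406,233). The red one (368,301) and green one (440,306) are look-alikes. Sockets are at (207,232), (233,230) and (262,233), the rail at (252,163), and the rack at (137,220) with its backstop on the left. I'll enlarge to confirm.

```bash
cat > h.py <<'E'
import numpy as np, cv2
from plant import robot
from scipy.spatial.transform import Rotation as Rot
def ray(c,u,v,z):
    C=-c["R"].T@c["t"]; d=c["R"].T@np.linalg.inv(c["K"])@[u,v,1.]
    return C+d*(z-C[2])/d[2]
def proj(c,X):
    p=c["K"]@(c["R"]@np.asarray(X,float)+c["t"]); return p[:2]/p[2]
def tri(cs,uvs):
    A=[];b=[]
    for c,(u,v) in zip(cs,uvs):
        C=-c["R"].T@c["t"]; d=c["R"].T@np.linalg.inv(c["K"])@[u,v,1.]; d/=np.linalg.norm(d)
        P=np.eye(3)-np.outer(d,d); A.append(P); b.append(P@C)
    return np.linalg.lstsq(np.vstack(A),np.hstack(b),rcond=None)[0]
E
python3 - <<'E'
from h import *
a=cv2.imread("pics/top0.png"); s=cv2.imread("pics/scene0.png")
cv2.imwrite("pics/c1.png",cv2.resize(a[135:270,60:290],None,fx=3.4,fy=3.4,interpolation=cv2.INTER_CUBIC))
cv2.imwrite("pics/c2.png",cv2.resize(s[115:270,270:460],None,fx=3.8,fy=3.8,interpolation=cv2.INTER_CUBIC))
# tape: pale, low saturation
c=robot.read_camera("top")
hsv=cv2.cvtColor(a,cv2.COLOR_BGR2HSV)
sub=np.zeros(a.shape[:2],np.uint8); sub[145:265,292:425]=1
m=((hsv[...,1]<95)&(hsv[...,2]>100)).astype(np.uint8)*sub
n,l,st,ce=cv2.connectedComponentsWithStats(m)
for i in range(1,n):
    if st[i,4]<60: continue
    ys,xs=np.where(l==i); r=cv2.minAreaRect(np.c_[xs,ys].astype(np.float32))
    P=np.array([ray(c,x,y,.03)[:2] for x,y in zip(xs,ys)]); mu=P.mean(0)
    w,V=np.linalg.eigh(np.cov(P.T)); v=V[:,1]; pr=(P-mu)@v
    mid=mu+v*(pr.max()+pr.min())/2
    print(ce[i].round(0),st[i,4],"c",mid.round(4),"ang",np.degrees(np.arctan2(v[1],v[0])).round(1),"len",np.ptp(pr).round(3))
E
```

```text
[374. 169.] 194 c [ 0.6106 -0.2754] ang -179.1 len 0.108
[331. 172.] 195 c [ 0.6037 -0.1697] ang 178.3 len 0.107
[407. 233.] 209 c [ 0.4498 -0.3436] ang -176.2 len 0.107
[358. 237.] 209 c [ 0.4426 -0.2268] ang -178.7 len 0.108
[310. 238.] 207 c [ 0.4444 -0.1105] ang 166.8 len 0.109
```

View pics/c1.png

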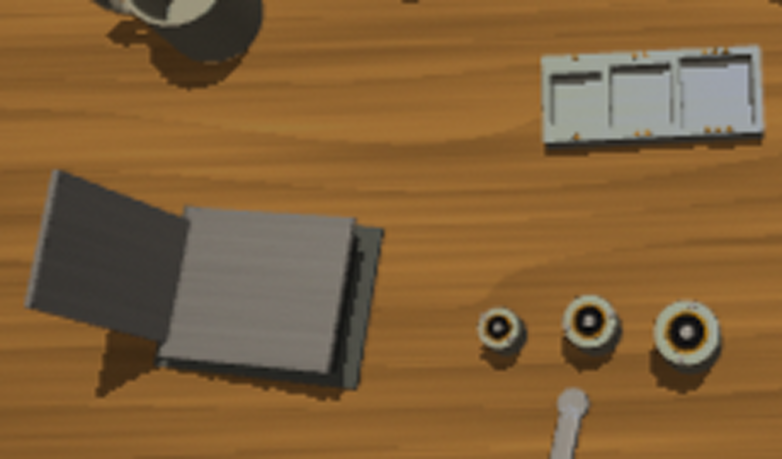

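View pics/c2.png

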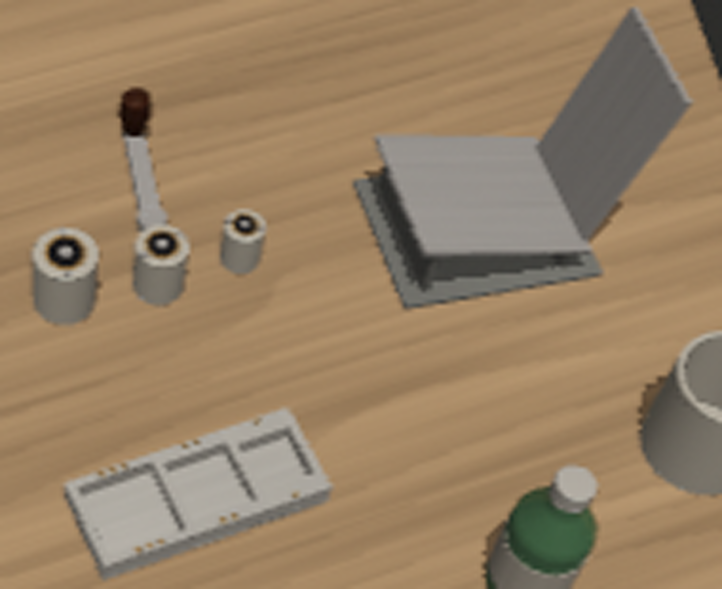

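Both crops confirm it: deck with its backstop on the left, pocket 1 at the left (one stud), sockets small, mid, large from left to right, all standing. Next I'll turn the pixels into positions.

```bash
cat > m.py <<'E'
from h import *
T=robot.read_camera("top");S=robot.read_camera("scene")
ft=lambda p:(p[0]/3.4+60-.35,p[1]/3.4+135-.35); fs=lambda p:(p[0]/3.8+270-.37,p[1]/3.8+115-.37)
for n,a,b,z in [("deck up +x",(355,220),(425,255),.06),("deck up -x",(329,372),(377,137),.06),("deck low +x",(187,207),(590,250),.028),
  ("deck low -x",(160,358),None,.028),
  ("bs top +x",(57,170),(690,103),None),("bs top -x",(28,307),(634,8),None),
  ("small",(498,328),(244,224),.04),("mid",(590,322),(162,243),.048),("large",(687,332),(66,250),.056),
  ("r++",(541,57),(331,489),.02),("r+-",(762,47),(104,577),.02),("r--",(764,133),(66,487),.02),("r-+",(544,143),(288,408),.02)]:
    o=[n]
    if z: o.append(ray(T,*ft(a),z).round(4))
    if z and b: o.append(ray(S,*fs(b),z).round(4))
    if b: o.append(tri([T,S],[ft(a),fs(b)]).round(4))
    print(*o)
for n,a,b in [("p1",(574,57),(575,136)),("p2",(640,55),(644,133)),("p3",(717,50),(718,130))]:
    print(n,((ray(T,*ft(a),.02)+ray(T,*ft(b),.02))/2).round(4))
E
python3 m.py
```

```text
deck up +x [0.5427 0.234  0.06  ] [0.548  0.2327 0.06  ] [0.5442 0.2359 0.0538]
deck up -x [0.4361 0.2495 0.06  ] [0.44   0.2502 0.06  ] [0.4369 0.2516 0.0558]
deck low +x [0.5633 0.3656 0.028 ] [0.5645 0.3624 0.028 ] [0.5633 0.3652 0.0258]
deck low -x [0.4535 0.3801 0.028 ]
bs top +x [0.5587 0.399  0.1622]
bs top -x [0.47   0.4117 0.1619]
small [0.4663 0.1365 0.04  ] [0.4666 0.1353 0.04  ] [0.4662 0.1361 0.0394]
mid [0.4675 0.0707 0.048 ] [0.4679 0.0709 0.048 ] [0.4676 0.0709 0.0476]
large [0.4573 0.0026 0.056 ] [0.4563 0.0032 0.056 ] [0.4572 0.0026 0.0573]
r++ [0.6711 0.1093 0.02  ] [0.6744 0.1066 0.02  ] [0.6724 0.1092 0.0154]
r+- [ 0.6735 -0.0546  0.02  ] [ 0.683  -0.0564  0.02  ] [ 0.6775 -0.0542  0.0082]
r-- [ 0.6077 -0.0543  0.02  ] [ 0.6136 -0.0558  0.02  ] [ 0.6097 -0.0542  0.0126]
r-+ [0.6052 0.1071 0.02  ] [0.6077 0.1067 0.02  ] [0.6061 0.1077 0.017 ]
p1 [0.6401 0.0846 0.02  ]
p2 [0.6404 0.0347 0.02  ]
p3 [ 0.6416 -0.021   0.02  ]
```

```bash
cat > d.py <<'E'
# usage: d.py x y z yaw [tilt]  -> turn (about tool z etc.) first, then shift in turned tool axes
import sys; from h import *
a=[float(v) for v in sys.argv[1:]]; yaw=np.radians(a[3]); tl=a[4] if len(a)>4 else 0
c,s=np.cos(yaw),np.sin(yaw)
Rt=np.array([[c,s,0],[s,-c,0],[0,0,-1.]])@Rot.from_euler('y',tl,degrees=True).as_matrix()
st=robot.read_state(); R=Rot.from_rotvec(st["orientation"]).as_matrix()
print("t",round(st["t"],1),"pos",st["tool_pos"].round(4),"turn",np.degrees(Rot.from_matrix(R.T@Rt).as_rotvec()).round(2),
 "shift cm",(Rt.T@(np.array(a[:3])-st["tool_pos"])*100).round(2),"F",st["force"].round(1),"open",round(st["opening"],4),"toolz",R[:,2].round(3))
E
python3 -m inch '[[[0,0,0,0,0,-8.5,-1],[0,0,0,0,0,-8.5,-1],[0,0,0,0,0,-8.5,-1],[0,0,0,0,0,-8.5,-1],[0,0,0,0,0,-8.5,-1]]]' 20
python3 -m inch '[[[0,0,0,0,0,-8.5,-1],[0,0,0,0,0,-8.5,-1],[0,0,0,0,0,-8.5,-1],[0,0,0,0,0,-8.5,-1],[0,5,0,0,0,-0.4,-1]]]'
python3 -m inch '[[[0,4.9,0,0,0,0,-1],[0,4.9,0,0,0,0,-1],[2,4.5,0,0,0,0,-1],[2,4.5,0,0,0,0,-1],[3,3.8,0,0,0,0,-1]]]'
python3 -m inch '[[[4.9,0.8,0,0,0,0,-0.1],[4.9,0.8,0,0,0,0,-0.1],[4.9,0.8,0,0,0,0,-0.1],[4.9,0.8,0,0,0,0,-0.1],[4.9,0.8,0,0,0,0,-0.1]]]'
python3 -m inch '[[[4.9,0.2,0,0,0,0,-0.1],[4.9,0.2,0,0,0,0,-0.1],[4.9,0.2,0,0,0,0,-0.1],[4.9,0.2,0,0,0,0,-0.1],[4.9,0.2,0,0,0,0,-0.1]]]'
python3 d.py .4665 .136 .12 90
```

```text
t: 0.75
tool_pos: [0.1413, -0.583, 0.2185]
orientation: [-2.767, -1.486, -0.0]
force: [0.3, -0.2, 0.1]
opening: 0.093
t: 1.25
tool_pos: [0.1871, -0.584, 0.2187]
orientation: [-2.208, -2.233, 0.003]
force: [0.3, -0.4, -0.3]
opening: 0.0932
t: 1.75
tool_pos: [0.4187, -0.5102, 0.2181]
orientation: [-2.211, -2.231, -0.0]
force: [0.5, -1.0, 0.2]
opening: 0.0931
t: 2.25
tool_pos: [0.4544, -0.2636, 0.2185]
orientation: [2.211, 2.231, 0.0]
force: [0.6, -0.2, -0.1]
opening: 0.0574
t: 2.75
tool_pos: [0.4619, -0.0186, 0.2188]
orientation: [2.211, 2.231, 0.001]
force: [1.2, 0.9, 0.6]
opening: 0.051
t 2.8 pos [ 0.4619 -0.0186  0.2188] turn [0.04 0.   0.5 ] shift cm [15.46  0.46  9.88] F [1.2 0.9 0.6] open 0.051 toolz [ 0.001 -0.    -1.   ]
```

```bash

python3 -m inch '[[[4.9,0.2,0,0,0,0.5,-0.1],[4.9,0.2,0,0,0,0,-0.1],[4.9,0,0,0,0,0,-0.1],[0.8,0,4.9,0,0,0,-0.1],[0,0,4.5,0,0,0,-0.1]]]'
python3 d.py .4665 .136 .018 90
python3 - <<'E'
from h import *
c=robot.read_camera("scene"); cv2.imwrite("pics/s1.png",cv2.resize(c["image"][100:290,230:450],None,fx=3,fy=3))
E
```

```text
t: 3.25
tool_pos: [0.4667, 0.1371, 0.1248]
orientation: [2.215, 2.225, 0.006]
force: [0.3, 0.0, -1.3]
opening: 0.0512
t 3.2 pos [0.4667 0.1371 0.1248] turn [ 0.23 -0.06  0.24] shift cm [-0.11 -0.02 10.68] F [ 0.3  0.  -1.3] open 0.0512 toolz [ 0.004  0.001 -1.   ]
```

View pics/s1.png

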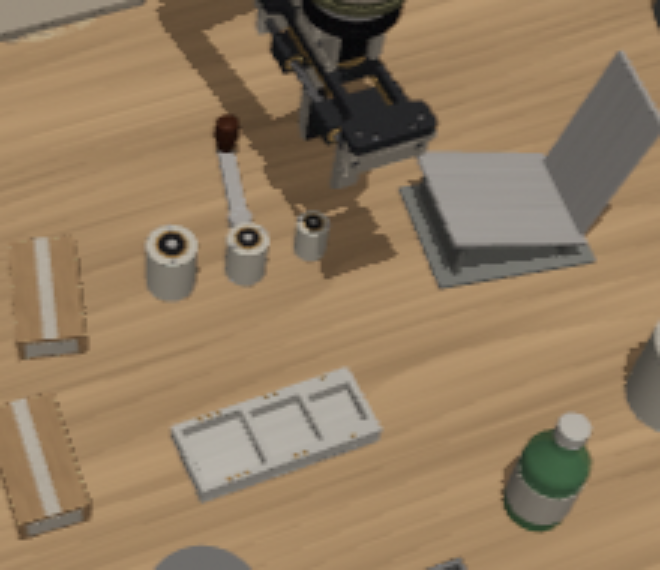

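The fingers hover above the small socket, whose top is at full px (334,174), the same as before. Descending.

```bash

python3 -m inch '[[[-0.1,0,4,0,0,0.2,-0.1],[0,0,4,0,0,0,-0.1],[0,0,2.2,0,0,0,-0.1],[0,0,0.4,0,0,0,-0.1],[0,0,0,0,0,0,1]]]' 20
python3 -m inch '[[[0,0,0,0,0,0,1],[0,0,0,0,0,0,1],[0,0,0,0,0,0,1],[0,0,0,0,0,0,1],[0,0,0,0,0,0,1]]]'
python3 -m inch '[[[0,0,-2,0,0,0,1],[0,0,-3,0,0,0,1],[0,0,-1,0,0,0,1],[0,0,0,0,0,0,1],[0,0,0,0,0,0,1]]]'
python3 d.py .6410 .085 .05 90
```

```text
t: 3.8
tool_pos: [0.4656, 0.1333, 0.0191]
orientation: [-2.225, -2.217, 0.001]
force: [0.6, 0.3, 0.7]
opening: 0.0465
t: 4.3
tool_pos: [0.4674, 0.1338, 0.0207]
orientation: [2.223, 2.217, 0.004]
force: [-0.7, -0.4, 7.0]
opening: 0.0297
t: 4.8
tool_pos: [0.4656, 0.1335, 0.0781]
orientation: [2.225, 2.218, -0.0]
force: [0.2, 0.2, -0.6]
opening: 0.0292
t 4.8 pos [0.4656 0.1335 0.0781] turn [ 0.    0.   -0.17] shift cm [-4.85 17.54  2.81] F [ 0.2  0.2 -0.6] open 0.0292 toolz [ 0. -0. -1.]
```

```bash

python3 -m inch '[[[-1.2,4.5,0,0,0,0,1],[-1.3,4.5,0,0,0,0,1],[-1.3,4.5,0,0,0,0,1],[-1.3,3.5,1,0,0,0,1],[0,0.6,1.2,0,0,0,1]]]'
python3 -m inch '[[[0,0,0,0,0,0,1],[0,0,0,0,0,0,1]]]'
python3 d.py .6415 .0815 .03 90
cat > look.py <<'E'
import sys; from h import *
n=sys.argv[1]; T=robot.read_camera("top");S=robot.read_camera("scene")
f=lambda c,w:cv2.resize(c["image"][w[1]:w[3],w[0]:w[2]],(w[2]*3-w[0]*3,w[3]*3-w[1]*3),interpolation=cv2.INTER_CUBIC)
a=f(T,[195,120,325,270]);b=f(S,[270,160,390,310]) 
cv2.imwrite(f"pics/{n}.png",np.hstack([a,b]))
E
python3 look.py l1
```

```text
t: 5.3
tool_pos: [0.6441, 0.0798, 0.0545]
orientation: [2.227, 2.215, -0.0]
force: [-0.4, -0.9, 0.1]
opening: 0.0293
t: 5.5
tool_pos: [0.6393, 0.0823, 0.0545]
orientation: [-2.222, -2.216, 0.005]
force: [0.8, 0.0, 0.4]
opening: 0.0294
t 5.5 pos [0.6393 0.0823 0.0545] turn [-0.24  0.   -0.16] shift cm [-0.08  0.22  2.45] F [0.8 0.  0.4] open 0.0294 toolz [-0.004 -0.    -1.   ]
```

View pics/l1.png

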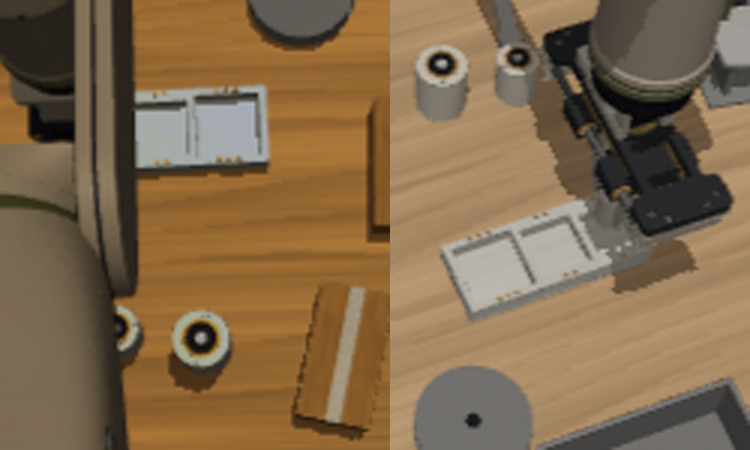

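The arm hides pocket 1 from above. In the scene view the small socket is held over the right end of the rail. Lowering and checking the force.

```bash

python3 -m inch '[[[0,0,1,0,0,0,1],[0,0,0.6,0,0,0,1],[0,0,0.5,0,0,0,1],[0,0,0,0,0,0,1]]]'
python3 -m inch '[[[0,0,0.3,0,0,0,1],[0,0,0.3,0,0,0,1],[0,0,0.2,0,0,0,1],[0,0,0,0,0,0,1],[0,0,0,0,0,0,1]]]'
```

```text
t: 6.0
tool_pos: [0.6405, 0.082, 0.0344]
orientation: [-2.224, -2.217, 0.002]
force: [0.8, -0.3, 0.3]
opening: 0.0298
t: 6.5
tool_pos: [0.6416, 0.082, 0.0276]
orientation: [-2.225, -2.218, 0.0]
force: [0.6, 0.6, 0.6]
opening: 0.0301
```

```bash

python3 -m inch '[[[0,0,0.05,0,0,0,1],[0,0,0,0,0,0,-0.1],[0,0,0,0,0,0,-0.1],[0,0,0,0,0,0,-0.1],[0,0,0,0,0,0,-0.1]]]'
python3 -m inch '[[[0,0,-2,0,0,0,-0.1],[0,0,-4,0,0,0,-0.1],[0,0,-4,0,0,0,-0.1],[0,-4.9,-1,0,0,0,-0.1],[0,-4.9,-1,0,0,0,-0.1]]]'
python3 -m inch '[[[-1,-4.8,0,0,0,8.5,-0.1],[0,0,0,0,0,8.5,-0.1],[0,0,0,0,0,8.5,-0.1],[0,0,0,0,0,8.5,-0.1],[0,0,0,0,0,8.5,-0.1]]]'
python3 d.py .4676 .0708 .12 45
python3 look.py l2
```

```text
t: 7.0
tool_pos: [0.6416, 0.082, 0.0273]
orientation: [2.225, 2.218, 0.0]
force: [0.0, 0.6, 1.2]
opening: 0.0507
t: 7.5
tool_pos: [0.5444, 0.0822, 0.149]
orientation: [2.224, 2.216, 0.004]
force: [0.1, -0.5, 1.2]
opening: 0.0515
t: 8.0
tool_pos: [0.4955, 0.0724, 0.1475]
orientation: [2.881, 1.252, 0.001]
force: [0.2, -0.2, -0.1]
opening: 0.0512
t 8.0 pos [0.4955 0.0724 0.1475] turn [ 0.03 -0.03  1.98] shift cm [-2.09 -1.86  2.75] F [ 0.2 -0.2 -0.1] open 0.0512 toolz [ 0.001  0.    -1.   ]
```

View pics/l2.png

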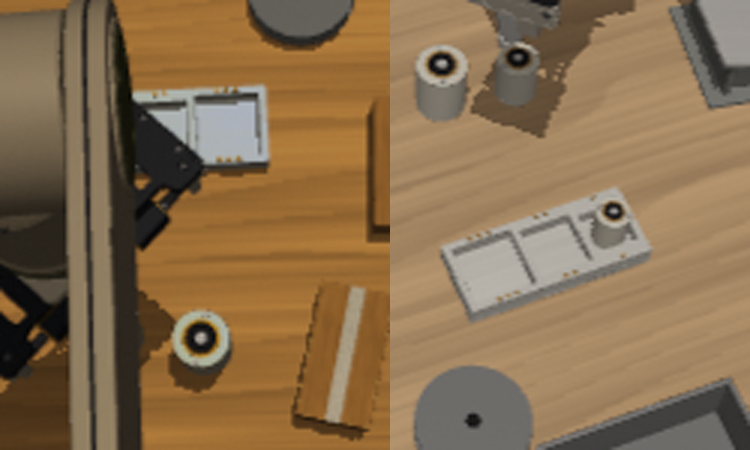

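The small socket stands in pocket 1 (mouth at scene px (344,230)). The middle one is unmoved at scene px (312,179). I'll grasp it at yaw 20° to stay clear of the crank's end.

```bash

python3 -m inch '[[[0,0,0,0,0,8.5,-0.1],[0,0,0,0,0,8.5,-0.1],[0,0,0,0,0,8.5,-0.1],[0,0,0,0,0,1.5,-0.1],[0,0,0,0,0,0,-0.1]]]'
python3 d.py .4676 .0708 .022 20
```

```text
t: 8.6
tool_pos: [0.4956, 0.0724, 0.1471]
orientation: [-3.091, -0.563, 0.0]
force: [-0.6, -0.7, -0.3]
opening: 0.0511
t 8.6 pos [0.4956 0.0724 0.1471] turn [-0.    0.    0.64] shift cm [-2.68 -0.8  12.51] F [-0.6 -0.7 -0.3] open 0.0511 toolz [-0.  0. -1.]
```

```bash

python3 -m inch '[[[-2.7,-0.8,2,0,0,0.6,-0.1],[0,0,4,0,0,0,-0.1],[0,0,4,0,0,0,-0.1],[0,0,2.1,0,0,0,-0.1],[0,0,0.4,0,0,0,-0.1]]]'
python3 -m inch '[[[0,0,0,0,0,0,-0.1],[0,0,0,0,0,0,1],[0,0,0,0,0,0,1],[0,0,0,0,0,0,1],[0,0,0,0,0,0,1]]]'
python3 d.py .4676 .0708 .022 20
python3 -m inch '[[[0,0,0,0,0,0,1],[0,0,-3,0,0,0,1],[0,0,-3,0,0,0,1],[0,0,-1,0,0,0,1],[0,0,0,0,0,0,1]]]'
python3 d.py .6410 .0345 .06 20
python3 - <<'E'
from h import *
S=robot.read_camera("scene"); print(ray(S,344.3-.33,230.3-.33,.046))
E
```

```text
t: 9.1
tool_pos: [0.4646, 0.0704, 0.019]
orientation: [-3.093, -0.545, 0.009]
force: [0.4, 1.1, 0.2]
opening: 0.0511
t: 9.6
tool_pos: [0.4691, 0.0706, 0.0239]
orientation: [3.095, 0.539, 0.005]
force: [-0.6, 0.5, 6.5]
opening: 0.0375
t 9.6 pos [0.4691 0.0706 0.0239] turn [ 0.06 -0.17 -0.25] shift cm [-0.13 -0.07  0.19] F [-0.6  0.5  6.5] open 0.0375 toolz [ 0.003  0.    -1.   ]
t: 10.1
tool_pos: [0.4692, 0.0706, 0.0941]
orientation: [3.095, 0.538, 0.007]
force: [-0.2, -0.1, -0.9]
opening: 0.0376
t 10.1 pos [0.4692 0.0706 0.0941] turn [ 0.07 -0.24 -0.26] shift cm [14.91  9.27  3.41] F [-0.2 -0.1 -0.9] open 0.0376 toolz [ 0.004  0.    -1.   ]
[0.64151528 0.08348943 0.046     ]
```

```bash

python3 -m inch '[[[0,0,0,0,0,-8.5,1],[0,0,0,0,0,-8.5,1],[0,0,0,0,0,-8.5,1],[0,0,0,0,0,-8.5,1],[0,0,0,0,0,-8.5,1]]]'
python3 -m inch '[[[0,0,0,0,0,-8.5,1],[0,0,0,0,0,-8.5,1],[0,0,0,0,0,-8.5,1],[0,0,0,0,0,-2,1],[0,0,0,0,0,0,1]]]'
python3 -m inch '[[[0,4.9,0,0,0,0,1],[-2,4.5,0,0,0,0,1],[-1.5,4.5,0,0,0,0,1],[0,3.2,2,0,0,0,1],[0,0,0,0,0,0,1]]]'
python3 d.py .6415 .0350 .04 90
```

```text
t: 10.65
tool_pos: [0.4659, 0.0705, 0.0898]
orientation: [-2.683, -1.631, 0.005]
force: [-0.4, -0.1, -1.2]
opening: 0.0378
t: 11.15
tool_pos: [0.4661, 0.0705, 0.09]
orientation: [-2.225, -2.215, 0.004]
force: [-0.5, 0.8, -1.2]
opening: 0.0377
t: 11.65
tool_pos: [0.6377, 0.0339, 0.0652]
orientation: [-2.226, -2.209, 0.009]
force: [-1.1, 0.1, -0.9]
opening: 0.0378
t 11.7 pos [0.6377 0.0339 0.0652] turn [-0.45 -0.01 -0.45] shift cm [0.11 0.38 2.52] F [-1.1  0.1 -0.9] open 0.0378 toolz [-0.008  0.    -1.   ]
```

```bash

python3 -m inch '[[[0.1,0.25,1,0,0,0,1],[0,0,1,0,0,0,1],[0,0,0.4,0,0,0,1],[0,0,0,0,0,0,1],[0,0,0,0,0,0,1]]]'
python3 d.py .6415 .0350 .03 90
python3 -m inch '[[[0,0,0.5,0,0,0,1],[0,0,0.4,0,0,0,1],[0,0,0.2,0,0,0,1],[0,0,0,0,0,0,1],[0,0,0,0,0,0,1]]]'
python3 d.py .6415 .0350 .028 90
```

```text
t: 12.15
tool_pos: [0.6408, 0.0359, 0.0491]
orientation: [2.226, 2.216, 0.001]
force: [0.8, 0.1, -0.9]
opening: 0.0375
t 12.2 pos [0.6408 0.0359 0.0491] turn [ 0.07  0.   -0.26] shift cm [-0.09  0.07  1.91] F [ 0.8  0.1 -0.9] open 0.0375 toolz [ 0.001 -0.    -1.   ]
t: 12.65
tool_pos: [0.6407, 0.0357, 0.037]
orientation: [-2.227, -2.216, 0.0]
force: [-0.1, -0.8, -0.6]
opening: 0.0374
t 12.7 pos [0.6407 0.0357 0.037 ] turn [-0.01 -0.   -0.27] shift cm [-0.07  0.08  0.9 ] F [-0.1 -0.8 -0.6] open 0.0374 toolz [-0.  0. -1.]
```

```bash

python3 -m inch '[[[0,0,0.4,0,0,0,1],[0,0,0.3,0,0,0,1],[0,0,0.1,0,0,0,1],[0,0,0,0,0,0,1],[0,0,0,0,0,0,1]]]'
python3 -m inch '[[[0,0,0,0,0,0,-0.1],[0,0,0,0,0,0,-0.1],[0,0,0,0,0,0,-0.1],[0,0,0,0,0,0,-0.1],[0,0,0,0,0,0,-0.1]]]'
python3 -m inch '[[[0,0,-2,0,0,0,-0.1],[0,0,-4,0,0,0,-0.1],[0,0,-4.5,0,0,0,-0.25],[-1.5,-4.7,0,0,0,0,-0.25],[-1.5,-4.7,0,0,0,0,-0.25]]]'
python3 -m inch '[[[0,-4.9,0,0,0,8.5,-0.25],[0,-3,0,0,0,8.5,-0.25],[0,0,0,0,0,8.5,-0.25],[0,0,0,0,0,8.5,-0.25],[0,0,0,0,0,8.5,-0.25]]]'
python3 d.py .4570 .0027 .024 45
python3 look.py l3
```

```text
t: 13.15
tool_pos: [0.6409, 0.0357, 0.0298]
orientation: [2.227, 2.216, -0.0]
force: [-3.7, -0.1, 6.0]
opening: 0.0376
t: 13.65
tool_pos: [0.6407, 0.0357, 0.029]
orientation: [-2.227, -2.216, 0.0]
force: [0.1, -0.1, -0.0]
opening: 0.0511
t: 14.15
tool_pos: [0.5483, 0.0059, 0.1369]
orientation: [2.223, 2.214, 0.006]
force: [0.2, -0.6, 0.6]
opening: 0.0582
t: 14.65
tool_pos: [0.4679, 0.011, 0.1345]
orientation: [2.882, 1.249, 0.001]
force: [-0.4, 0.1, 0.5]
opening: 0.0584
t 14.7 pos [0.4679 0.011  0.1345] turn [ 0.04 -0.03  1.87] shift cm [-1.36 -0.18 11.05] F [-0.4  0.1  0.5] open 0.0584 toolz [ 0.001 -0.    -1.   ]
```

View pics/l3.png

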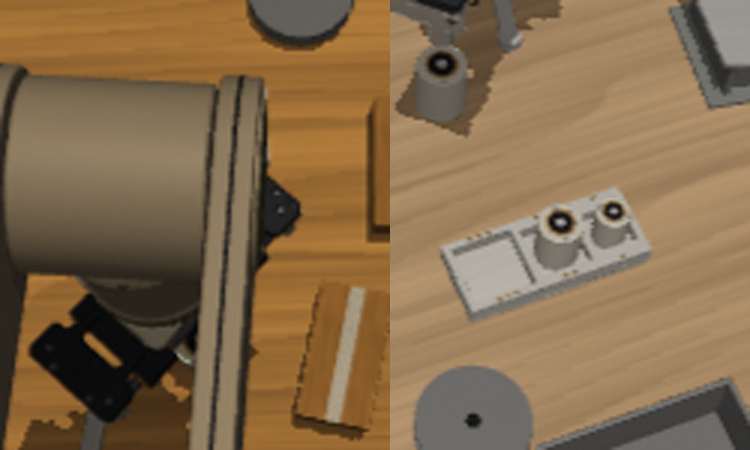

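The middle socket is in pocket 2. The large one is unmoved at scene px (287,181).

```bash

python3 -m inch '[[[-1.4,-0.1,2,0,0,1.9,-0.25],[0,0,4,0,0,0,-0.25],[0,0,3,0,0,0,-0.25],[0,0,1.8,0,0,0,-0.25],[0,0,0,0,0,0,-0.25]]]'
python3 d.py .4570 .0027 .024 45
python3 -m inch '[[[0,0,0,0,0,0,-0.2],[0,0,0,0,0,0,1],[0,0,0,0,0,0,1],[0,0,0,0,0,0,1],[0,0,0,0,0,0,1]]]' 25
python3 d.py .4570 .0027 .024 45
python3 -m inch '[[[0,0,0,0,0,0,1],[0,0,-3,0,0,0,1],[0,0,-3,0,0,-8.5,1],[0,0,-1,0,0,-8.5,1],[0,0,0,0,0,-8.5,1]]]'
python3 -m inch '[[[0,0,0,0,0,-8.5,1],[0,0,0,0,0,-8.5,1],[0,0,0,0,0,-2.5,1],[0,0,0,0,0,0,1],[0,0,0,0,0,0,1]]]'
python3 d.py .6415 -0.0215 .06 90
```

```text
t: 15.25
tool_pos: [0.455, 0.0016, 0.0231]
orientation: [-2.894, -1.215, 0.008]
force: [-0.6, -0.2, 0.2]
opening: 0.0582
t 15.2 pos [0.455  0.0016 0.0231] turn [-0.26  0.21  0.56] shift cm [ 0.22  0.07 -0.09] F [-0.6 -0.2  0.2] open 0.0582 toolz [-0.006  0.001 -1.   ]
t: 15.75
tool_pos: [0.4592, 0.0013, 0.0278]
orientation: [2.898, 1.211, 0.004]
force: [-0.4, 0.6, 6.4]
opening: 0.0455
t 15.8 pos [0.4592 0.0013 0.0278] turn [ 0.13 -0.11  0.35] shift cm [-0.05 -0.25  0.38] F [-0.4  0.6  6.4] open 0.0455 toolz [ 0.003 -0.    -1.   ]
t: 16.25
tool_pos: [0.4597, 0.0012, 0.0991]
orientation: [2.552, 1.827, 0.006]
force: [-0.2, 0.8, -1.3]
opening: 0.0458
t: 16.75
tool_pos: [0.4578, 0.0014, 0.0963]
orientation: [2.217, 2.226, 0.0]
force: [-0.7, -0.0, -1.5]
opening: 0.0459
t 16.8 pos [0.4578 0.0014 0.0963] turn [0.02 0.   0.23] shift cm [-2.29 18.37  3.63] F [-0.7 -0.  -1.5] open 0.0459 toolz [ 0. -0. -1.]
```

```bash

python3 -m inch '[[[-0.3,4.9,0,0,0,0,1],[-0.8,4.7,0,0,0,0,1],[-0.8,4.7,0,0,0,0,1],[-0.4,4.1,2,0,0,0,1],[0,0,1.0,0,0,0,1]]]'
python3 -m inch '[[[0,0,0,0,0,0,1],[0,0,0,0,0,0,1]]]'
python3 d.py .642 -0.0215 .031 90
```

```text
t: 17.25
tool_pos: [0.6441, -0.0212, 0.0617]
orientation: [-2.216, -2.224, 0.003]
force: [-2.0, -0.4, -3.1]
opening: 0.0455
t: 17.45
tool_pos: [0.6409, -0.0204, 0.0661]
orientation: [-2.215, -2.226, 0.001]
force: [0.7, 0.3, -0.9]
opening: 0.0455
t 17.4 pos [ 0.6409 -0.0204  0.0661] turn [-0.07 -0.01  0.3 ] shift cm [-0.11  0.11  3.51] F [ 0.7  0.3 -0.9] open 0.0455 toolz [-0.001  0.    -1.   ]
```

```bash

python3 -m inch '[[[-0.1,0.1,1,0,0,0,1],[0,0,1,0,0,0,1],[0,0,0.6,0,0,0,1],[0,0,0,0,0,0,1],[0,0,0,0,0,0,1]]]'
python3 -m inch '[[[0,0,0.4,0,0,0,1],[0,0,0.3,0,0,0,1],[0,0,0.2,0,0,0,1],[0,0,0,0,0,0,1],[0,0,0,0,0,0,1]]]'
python3 d.py .642 -0.0215 .031 90
```

```text
t: 17.95
tool_pos: [0.6426, -0.0215, 0.0401]
orientation: [-2.215, -2.228, 0.0]
force: [-0.6, 0.4, -1.4]
opening: 0.0454
t: 18.45
tool_pos: [0.6434, -0.0216, 0.0336]
orientation: [2.214, 2.227, 0.001]
force: [-9.0, 0.7, 16.0]
opening: 0.0456
t 18.4 pos [ 0.6434 -0.0216  0.0336] turn [0.04 0.01 0.34] shift cm [ 0.01 -0.14  0.26] F [-9.   0.7 16. ] open 0.0456 toolz [ 0.001 -0.    -1.   ]
```

```bash

python3 -m inch '[[[0,0,0,0,0,0,-0.25],[0,0,0,0,0,0,-0.25],[0,0,0,0,0,0,-0.25],[0,0,0,0,0,0,-0.25],[0,0,0,0,0,0,-0.25]]]'
python3 -m inch '[[[0,0,-2,0,0,0,-0.25],[0,0,-4,0,0,0,-0.25],[0,0,-4.9,0,0,0,-0.25],[-4.5,-2,0,0,0,0,-0.7],[-4.5,-2,0,0,0,0,-0.7]]]'
python3 -m inch '[[[-2.5,-4,0,0,0,8.5,-0.7],[0,0,0,0,0,8.5,-0.7],[0,0,0,0,0,8.5,-0.7],[0,0,0,0,0,8.5,-0.7],[0,0,0,0,0,8.5,-0.7]]]'
python3 -m inch '[[[0,0,0,0,0,8.5,-0.7],[0,0,0,0,0,8.5,-0.7],[0,0,0,0,0,8.5,-0.7],[0,0,0,0,0,8.5,-0.7],[0,0,0,0,0,0,-0.7]]]'
python3 d.py .4444 -.1105 .004 -13
python3 look.py l4
```

```text
t: 18.95
tool_pos: [0.6428, -0.0215, 0.0308]
orientation: [-2.215, -2.228, 0.0]
force: [-0.4, 0.2, -0.2]
opening: 0.0582
t: 19.45
tool_pos: [0.605, -0.112, 0.143]
orientation: [2.208, 2.228, 0.004]
force: [-0.2, -0.3, -0.4]
opening: 0.0701
t: 19.95
tool_pos: [0.5634, -0.1372, 0.1401]
orientation: [-2.876, -1.264, -0.0]
force: [-0.9, -0.2, -0.7]
opening: 0.0793
t: 20.45
tool_pos: [0.5635, -0.137, 0.14]
orientation: [-3.119, -0.374, 0.0]
force: [0.8, 0.2, -0.0]
opening: 0.0793
t 20.4 pos [ 0.5635 -0.137   0.14  ] turn [-0.000e+00  1.000e-02  2.668e+01] shift cm [-12.2    0.09  13.6 ] F [ 0.8  0.2 -0. ] open 0.0793 toolz [-0.  0. -1.]
```

View pics/l4.png

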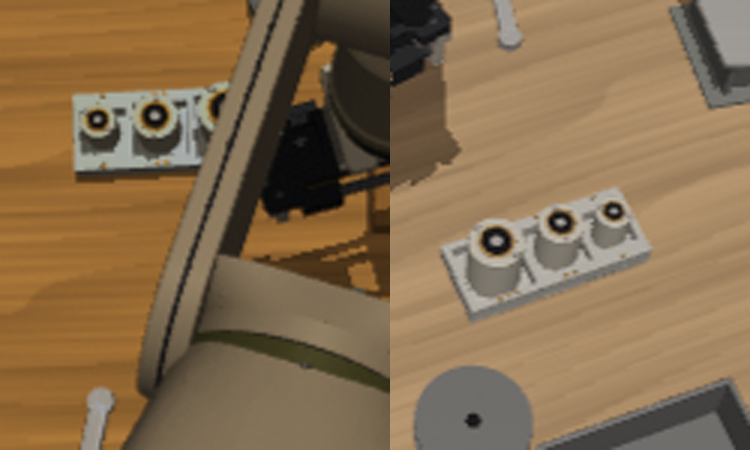

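All three sockets stand in pockets 1, 2 and 3 in order. Now the cartons, starting with the nearest, at top px (310,238).

```bash
cat > e.py <<'E'
from h import *   # TCP in deck coordinates (mm) and remaining turn (deg, tool axes) to deck-aligned pose
yaw=np.radians(81.9);c,s=np.cos(yaw),np.sin(yaw); O=np.array([.5095,.368,.028])
Rt=np.array([[c,s,0],[s,-c,0],[0,0,-1.]])@Rot.from_euler('y',-14,degrees=True).as_matrix()
st=robot.read_state(); R=Rot.from_rotvec(st["orientation"]).as_matrix()
p=Rt.T@(st["tool_pos"]-O)*1e3
print("t",round(st["t"],1),"deck x %.1f y %.1f z %.1f"%(p[1],p[0],-p[2]),"turn",np.degrees(Rot.from_matrix(R.T@Rt).as_rotvec()).round(2),
 "F(tool)",(R.T@st["force"]).round(1),"open",round(st["opening"],4))
E
python3 - <<'E'
from h import *
S=robot.read_camera("scene")
for u,v,z in((613,211,.046),(561,222,.054),(495,241,.062)): print(ray(S,(u-390)/3+270-.33,v/3+160-.33,z).round(4))
E
python3 -m inch '[[[0,0,0,0,0,8.5,-0.7],[0,0,0,0,0,8.5,-0.7],[0,0,0,0,0,8.5,-0.7],[-4,0,0,0,0,1.2,-0.7],[-4.5,0,0,0,0,0,-0.7]]]'
python3 d.py .4386 -.1092 .004 -13
```

```text
[0.6416 0.0835 0.046 ]
[0.6408 0.0365 0.054 ]
[ 0.643  -0.0226  0.062 ]
t: 21.1
tool_pos: [0.4799, -0.1189, 0.1393]
orientation: [-3.122, 0.348, 0.002]
force: [-1.0, 0.1, 1.8]
opening: 0.079
t 21.1 pos [ 0.4799 -0.1189  0.1393] turn [-0.01  0.08  0.27] shift cm [-4.240e+00 -1.000e-02  1.353e+01] F [-1.   0.1  1.8] open 0.079 toolz [-0.001  0.    -1.   ]
```

```bash

python3 -m inch '[[[-4.2,0,2,0,0,0,-0.7],[0,0,4.5,0,0,0,-0.7],[0,0,4,0,0,0,-0.7],[0,0,2.3,0,0,0,-0.7],[0,0,0.3,0,0,0,-0.7]]]'
python3 -m inch '[[[0,0,0,0,0,0,-0.7],[0,0,0,0,0,0,-0.7]]]'
python3 d.py .4386 -.1092 .006 -13
python3 -m inch '[[[0,0,0,0,0,0,1],[0,0,0,0,0,0,1],[0,0,0,0,0,0,1],[0,0,0,0,0,0,1],[0,0,0,0,0,0,1]]]' 25
python3 d.py .4386 -.1092 .006 -13
```

```text
t: 21.6
tool_pos: [0.4366, -0.1084, 0.006]
orientation: [-3.121, 0.348, 0.009]
force: [-0.1, 0.7, 0.0]
opening: 0.0789
t: 21.8
tool_pos: [0.441, -0.11, 0.0108]
orientation: [3.121, -0.351, 0.004]
force: [-0.0, -0.5, 1.1]
opening: 0.0786
t 21.8 pos [ 0.441  -0.11    0.0108] turn [ 0.02 -0.14  0.18] shift cm [-0.25 -0.03  0.48] F [-0.  -0.5  1.1] open 0.0786 toolz [ 0.002 -0.001 -1.   ]
t: 22.3
tool_pos: [0.4403, -0.1099, 0.01]
orientation: [3.121, -0.352, 0.002]
force: [-1.5, -0.0, 6.2]
opening: 0.0599
t 22.3 pos [ 0.4403 -0.1099  0.01  ] turn [ 0.02 -0.08  0.13] shift cm [-0.18 -0.03  0.4 ] F [-1.5 -0.   6.2] open 0.0599 toolz [ 0.001 -0.001 -1.   ]
```

```bash

python3 -m inch '[[[0,0,0,0,0,0,-0.7],[0,0,0,0,0,0,-0.7],[0,0,0.5,0,0,0,-0.7],[0,0,0,0,0,0,-0.7],[0,0,0,0,0,0,-0.7]]]'
python3 d.py .4386 -.1092 .004 -13
python3 -m inch '[[[0,0,0,0,0,0,1],[0,0,0,0,0,0,1],[0,0,0,0,0,0,1],[0,0,0,0,0,0,1],[0,0,0,0,0,0,1]]]' 30
python3 d.py .4386 -.1092 .004 -13
python3 -m inch '[[[0,0,-2,0,0,0,1],[0,0,-4,0,0,-8,1],[0,0,-4,0,0,-8,1],[0,0,-4,0,0,-8,1],[0,0,-2,0,0,-8,1]]]'
python3 -m inch '[[[0,0,0,0,0,-8.5,1],[0,0,0,0,0,-8.5,1],[0,0,0,0,0,-8.5,1],[0,0,0,0,0,-8.5,1],[0,0,0,0,0,-8.5,1]]]'
python3 -m inch '[[[0,0,0,0,0,-8.5,1],[0,0,0,0,0,-8.5,1],[0,0,0,0,0,-3.3,1],[0,0,0,0,-7,0,1],[0,0,0,0,-7,0,1]]]'
python3 e.py
```

```text
t: 22.8
tool_pos: [0.4391, -0.1094, 0.0036]
orientation: [-3.121, 0.352, 0.002]
force: [-0.1, 0.6, 0.2]
opening: 0.0792
t 22.8 pos [ 0.4391 -0.1094  0.0036] turn [-0.01  0.06  0.12] shift cm [-0.05 -0.   -0.04] F [-0.1  0.6  0.2] open 0.0792 toolz [-0.001  0.    -1.   ]
t: 23.3
tool_pos: [0.4397, -0.1096, 0.0042]
orientation: [3.122, -0.352, 0.0]
force: [0.3, 0.4, -0.8]
opening: 0.0594
t 23.3 pos [ 0.4397 -0.1096  0.0042] turn [ 0.   -0.01  0.13] shift cm [-0.11 -0.01  0.02] F [ 0.3  0.4 -0.8] open 0.0594 toolz [ 0. -0. -1.]
t: 23.8
tool_pos: [0.441, -0.1101, 0.1681]
orientation: [3.094, 0.53, 0.006]
force: [-0.0, -0.1, -1.4]
opening: 0.0597
t: 24.3
tool_pos: [0.4393, -0.1094, 0.1638]
orientation: [-2.693, -1.617, 0.001]
force: [-0.1, 0.0, -1.8]
opening: 0.0596
t: 24.8
tool_pos: [0.4398, -0.111, 0.1648]
orientation: [2.242, 1.94, -0.278]
force: [0.6, 1.0, -2.8]
opening: 0.0598
t 24.8 deck x -1.6 y -502.8 z 15.6 turn [ 0.09  0.25 -0.18] F(tool) [1.7 0.5 2.4] open 0.0598
```

```bash

python3 -m inch '[[[3,0,-3,0,0.2,-0.2,1],[4.5,0,-2,0,0,0,1],[4.9,0,0,0,0,0,1],[4.9,0,0,0,0,0,1],[4.9,0,0,0,0,0,1]]]'
python3 -m inch '[[[4.9,0,0,0,0,0,1],[4.9,0,0,0,0,0,1],[4.9,0,0,0,0,0,1],[3.4,0,1,0,0,0,1],[0,0,0,0,0,0,1]]]'
python3 -m inch '[[[0,0,0,0,0,0,1],[0,0,0,0,0,0,1]]]'
python3 e.py
```

```text
t: 25.3
tool_pos: [0.4708, 0.118, 0.1593]
orientation: [2.241, 1.952, -0.271]
force: [0.9, -0.8, -1.2]
opening: 0.0599
t: 25.8
tool_pos: [0.4924, 0.2905, 0.1027]
orientation: [2.238, 1.958, -0.279]
force: [-1.2, -0.2, -2.0]
opening: 0.0601
t: 26.0
tool_pos: [0.4947, 0.2869, 0.107]
orientation: [2.241, 1.951, -0.272]
force: [0.1, -0.0, -1.4]
opening: 0.0599
t 26.0 deck x -3.2 y -99.0 z 56.8 turn [ 0.01 -0.19  0.19] F(tool) [0.3 0.1 1.3] open 0.0599
```

```bash

python3 -m inch '[[[2,0.3,2,0,0,0,1],[0.5,0,1.5,0,0,0,1],[0,0,0.4,0,0,0,1],[0,0,0,0,0,0,1],[0,0,0,0,0,0,1]]]'
python3 e.py
python3 - <<'E'
from h import *
T=robot.read_camera("top");S=robot.read_camera("scene")
a=cv2.resize(T["image"][160:270,50:190],(420,330),interpolation=cv2.INTER_CUBIC);b=cv2.resize(S["image"][110:220,340:460],(360,330),interpolation=cv2.INTER_CUBIC)
cv2.imwrite("pics/k1.png",np.hstack([a,b]))
E
```

```text
t: 26.5
tool_pos: [0.4999, 0.3016, 0.0638]
orientation: [2.241, 1.951, -0.271]
force: [-0.3, 0.7, -2.4]
opening: 0.0598
t 26.5 deck x -0.1 y -73.8 z 18.5 turn [ 0.03 -0.22  0.18] F(tool) [ 1.2 -0.4  2.2] open 0.0598
```

View pics/k1.png

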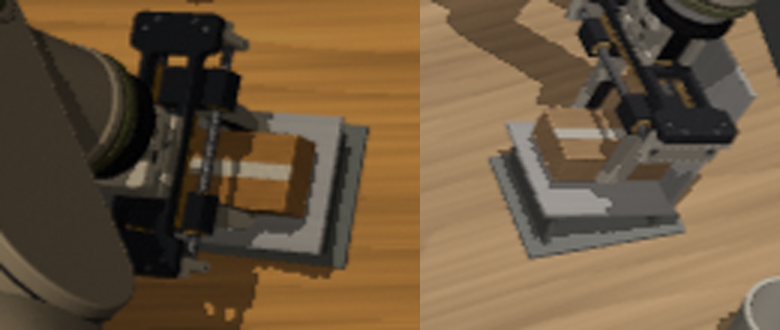

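```bash

cat > dk.py <<'E'
from h import *
yaw=np.radians(81.9);c,s=np.cos(yaw),np.sin(yaw); O=np.array([.5095,.368,.028])
Rt=np.array([[c,s,0],[s,-c,0],[0,0,-1.]])@Rot.from_euler('y',-14,degrees=True).as_matrix()
D=np.c_[Rt[:,1],Rt[:,0],-Rt[:,2]]   # columns deck x,y,z
def deckpt(c,u,v,z):   # ray onto deck plane at deck height z (m) -> deck mm
    C=D.T@(-c["R"].T@c["t"]-O); d=D.T@(c["R"].T@np.linalg.inv(c["K"])@[u,v,1.])
    return ((C+d*(z-C[2])/d[2])*1e3).round(1)
E
python3 - <<'E'
from dk import *
T=robot.read_camera("top");S=robot.read_camera("scene")
f=lambda u,v:(u/3+50-.33,v/3+160-.33)
print("carton up", [deckpt(T,*f(*p),.0445) for p in((300,137),(290,213))])
g=lambda u,v:((u-420)/3+340-.33,v/3+110-.33)
print("scene carton up",[deckpt(S,*g(*p),.0445) for p in((540,110),(556,150))])
print("deck corners T",[deckpt(T,*f(*p),0) for p in((342,118),(318,266))])
print("deck corners S",[deckpt(S,*g(*p),0) for p in((510,122),(549,218),(674,211))])
E
```

```text
carton up [array([  26.7, -124.4,   44.5]), array([ -32. , -127.1,   44.5])]
scene carton up [array([ -27.2, -126.7,   44.5]), array([  19.9, -128.8,   44.5])]
deck corners T [array([  52.6, -130.7,    0. ]), array([ -66.1, -131.5,    0. ])]
deck corners S [array([ -53.9, -127. ,    0. ]), array([  59.3, -129.7,    0. ]), array([53.4,  1.5,  0. ])]
```

The carton hangs level over the deck, centred to within about 3 mm, with its lower end about 14 mm from the backstop. Lowering, then sliding it to the backstop.

```bash

python3 -m inch '[[[0,0,0.7,0,0,0,1],[0,0,0.4,0,0,0,1],[0,0,0,0,0,0,1],[0,0,0,0,0,0,1]]]'
python3 e.py
python3 -m inch '[[[0,0,0.3,0,0,0,1],[0.5,0,0,0,0,0,1],[0.4,0,0,0,0,0,1],[0,0,0,0,0,0,1],[0,0,0,0,0,0,1]]]'
python3 e.py
```

```text
t: 27.1
tool_pos: [0.4989, 0.2993, 0.0518]
orientation: [2.241, 1.952, -0.273]
force: [-0.4, 0.5, -0.7]
opening: 0.0597
t 27.1 deck x -0.8 y -73.2 z 6.2 turn [-0.03 -0.17  0.23] F(tool) [ 0.6 -0.4  0.6] open 0.0597
t: 27.6
tool_pos: [0.5005, 0.3082, 0.0473]
orientation: [2.241, 1.953, -0.27]
force: [0.4, 2.0, 0.7]
opening: 0.06
t 27.6 deck x -0.5 y -63.4 z 4.1 turn [ 0.04 -0.26  0.24] F(tool) [ 1.8  0.1 -1.2] open 0.06
```

```bash

python3 -m inch '[[[0.2,0,0.1,0,0,0,1],[0.2,0,0,0,0,0,1],[0,0,0,0,0,0,1],[0,0,0,0,0,0,1]]]'
python3 e.py
python3 -m inch '[[[0.2,0,0,0,0,0,1],[0.2,0,0,0,0,0,1],[0,0,0,0,0,0,1],[0,0,0,0,0,0,1]]]'
python3 e.py
```

```text
t: 28.0
tool_pos: [0.5011, 0.3094, 0.0469]
orientation: [2.24, 1.95, -0.275]
force: [-4.8, -8.8, 13.5]
opening: 0.0597
t 28.0 deck x -0.0 y -62.0 z 4.1 turn [ 0.02 -0.03  0.18] F(tool) [-12.4  -3.6 -10.8] open 0.0597
t: 28.4
tool_pos: [0.5012, 0.3103, 0.0465]
orientation: [2.239, 1.946, -0.282]
force: [-7.9, -20.4, 23.1]
opening: 0.0598
t 28.4 deck x -0.1 y -61.1 z 3.9 turn [-0.06  0.29  0.11] F(tool) [-26.3  -5.1 -17.2] open 0.0598
```

```bash

python3 -m inch '[[[0,0,-0.1,0,0,0,-0.6],[0,0,0,0,0,0,-0.6],[0,0,0,0,0,0,-0.6],[0,0,0,0,0,0,-0.6],[0,0,-2,0,0,0,-0.6]]]'
python3 e.py
python3 -m inch '[[[0,0,-4,0,0,0,-0.6],[-3,0,-3.5,0,0,0,-0.7],[-4.5,0,-1,0,7,0,-0.7],[-4.5,0,-1,0,7,0,-0.7],[-4.5,0,0,0,0,8,-0.7]]]'
python3 -m inch '[[[0,0,0,0,0,8.5,-0.7],[0,0,0,0,0,8.5,-0.7],[0,0,0,0,0,8.5,-0.7],[0,0,0,0,0,8.5,-0.7],[0,0,0,0,0,8.5,-0.7]]]'
python3 -m inch '[[[0,0,0,0,0,8.5,-0.7],[0,0,0,0,0,8.5,-0.7],[0,0,0,0,0,8.5,-0.7],[0,0,0,0,0,5.1,-0.7],[0,4.9,0,0,0,0,-0.7]]]'
python3 d.py .4426 -.2268 .004 1
python3 - <<'E'
from dk import *
T=robot.read_camera("top");S=robot.read_camera("scene")
a=cv2.resize(T["image"][160:270,50:190],(420,330),interpolation=cv2.INTER_CUBIC);b=cv2.resize(S["image"][110:220,340:460],(360,330),interpolation=cv2.INTER_CUBIC)
cv2.imwrite("pics/k2.png",np.hstack([a,b]))
E
```

```text
t: 28.9
tool_pos: [0.4998, 0.3184, 0.0615]
orientation: [2.24, 1.953, -0.281]
force: [-0.8, -0.6, -0.6]
opening: 0.0746
t 28.9 deck x -2.6 y -57.1 z 20.3 turn [-0.25  0.03  0.28] F(tool) [-0.6 -0.7  0.8] open 0.0746
t: 29.4
tool_pos: [0.4844, 0.1805, 0.1831]
orientation: [2.505, 1.894, 0.01]
force: [0.8, -1.0, 0.9]
opening: 0.0789
t: 29.9
tool_pos: [0.4831, 0.1821, 0.1798]
orientation: [3.024, 0.846, -0.003]
force: [-0.6, -0.4, 0.6]
opening: 0.0788
t: 30.4
tool_pos: [0.4839, 0.1366, 0.1799]
orientation: [-3.141, -0.03, 0.002]
force: [1.3, -1.1, 0.1]
opening: 0.0791
t 30.4 pos [0.4839 0.1366 0.1799] turn [-0.01  0.08  0.11] shift cm [-4.76 36.26 17.59] F [ 1.3 -1.1  0.1] open 0.0791 toolz [-0.001  0.    -1.   ]
```

View pics/k2.png

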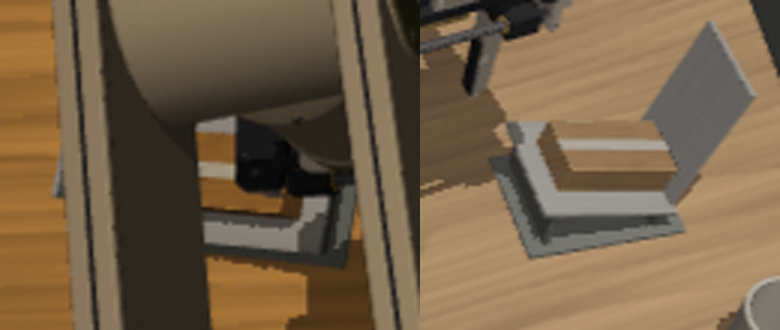

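Carton 1 lies flat, its lower end against the backstop (scene crop edge near (672,158)). I'll check its position in numbers and fetch the second.

```bash
python3 - <<'E'
from dk import *
S=robot.read_camera("scene"); g=lambda u,v:((u-420)/3+340-.33,v/3+110-.33)
print([deckpt(S,*g(*p),.03) for p in((542,121),(558,171),(678,170),(655,122))])
E
python3 -m inch '[[[-0.5,4.9,0,0,0,0,-0.7],[-0.5,4.9,0,0,0,0,-0.7],[-0.8,4.9,0,0,0,0,-0.7],[-0.8,4.9,0,0,0,0,-0.7],[-0.8,4.9,0,0,0,0,-0.7]]]'
python3 -m inch '[[[-0.8,4.9,0,0,0,0,-0.7],[-0.6,4.9,0,0,0,0,-0.7],[-0.5,2,4,0,0,0,-0.7],[0,0,4.5,0,0,0,-0.7],[0,0,0,0,0,0,-0.7]]]'
python3 d.py .4376 -.2269 .004 1
```

```text
[array([ -27.6, -117.7,   30. ]), array([  31.2, -124.3,   30. ]), array([30.4, -1. , 30. ]), array([-27.7,   0.8,  30. ])]
t: 31.05
tool_pos: [0.4543, -0.1135, 0.1807]
orientation: [3.14, 0.03, -0.001]
force: [0.4, 0.0, 0.1]
opening: 0.079
t: 31.55
tool_pos: [0.4333, -0.2284, 0.0894]
orientation: [-3.137, -0.026, 0.017]
force: [-1.3, 1.1, -0.8]
opening: 0.0789
t 31.6 pos [ 0.4333 -0.2284  0.0894] turn [-0.28  0.62 -0.04] shift cm [ 0.43 -0.14  8.54] F [-1.3  1.1 -0.8] open 0.0789 toolz [-0.011  0.005 -1.   ]
```

```bash

python3 -m inch '[[[0.2,0,3,0,0,0,-0.7],[0,0,3,0,0,0,-0.7],[0,0,2,0,0,0,-0.7],[0,0,0,0,0,0,-0.7],[0,0,0,0,0,0,-0.7]]]'
python3 d.py .4376 -.2269 .004 1
```

```text
t: 32.05
tool_pos: [0.4404, -0.2309, 0.0175]
orientation: [3.139, 0.03, -0.001]
force: [0.0, -0.8, -0.4]
opening: 0.079
t 32.0 pos [ 0.4404 -0.2309  0.0175] turn [0.13 0.05 0.09] shift cm [-0.28 -0.4   1.35] F [ 0.  -0.8 -0.4] open 0.079 toolz [-0.001 -0.002 -1.   ]
```

```bash

python3 -m inch '[[[-0.2,-0.4,0.3,0,0,0,-0.7],[0,0,1,0,0,0,-0.7],[0,0,0,0,0,0,-0.7],[0,0,0,0,0,0,-0.7]]]'
python3 d.py .4376 -.2269 .004 1
python3 -m inch '[[[0,0,0,0,0,0,1],[0,0,0,0,0,0,1],[0,0,0,0,0,0,1],[0,0,0,0,0,0,1],[0,0,0,0,0,0,1]]]' 30
python3 d.py .4376 -.2269 .004 1
python3 -m inch '[[[0,0,-2,0,0,0,1],[0,0,-4,0,0,-8,1],[0,0,-4,0,0,-8,1],[0,0,-4,0,0,-8,1],[0,0,-2,0,0,-8,1]]]'
python3 -m inch '[[[0,0,0,0,0,-8,1],[0,0,0,0,0,-8,1],[0,0,0,0,0,-8,1],[0,0,0,0,0,-8.5,1],[0,0,0,0,0,-8.5,1]]]'
python3 -m inch '[[[0,0,0,0,0,-7.8,1],[0,0,0,0,-7,0,1],[0,0,0,0,-7,0,1],[0,0,0,0,0,0,1],[0,0,0,0,0,0,1]]]'
python3 e.py
```

```text
t: 32.45
tool_pos: [0.437, -0.2271, 0.0027]
orientation: [3.14, 0.028, -0.003]
force: [-0.5, 0.3, -0.4]
opening: 0.0791
t 32.5 pos [ 0.437  -0.2271  0.0027] turn [0.1  0.12 0.03] shift cm [ 0.06 -0.02 -0.13] F [-0.5  0.3 -0.4] open 0.0791 toolz [-0.002 -0.002 -1.   ]
t: 32.95
tool_pos: [0.4373, -0.2275, 0.003]
orientation: [3.139, 0.028, -0.002]
force: [-1.1, -1.3, 0.7]
opening: 0.0602
t 33.0 pos [ 0.4373 -0.2275  0.003 ] turn [0.13 0.08 0.02] shift cm [ 0.03 -0.06 -0.1 ] F [-1.1 -1.3  0.7] open 0.0602 toolz [-0.001 -0.002 -1.   ]
t: 33.45
tool_pos: [0.4387, -0.2276, 0.1666]
orientation: [3.005, 0.9, 0.001]
force: [1.1, -0.5, -1.5]
opening: 0.0598
t: 33.95
tool_pos: [0.4371, -0.2266, 0.1622]
orientation: [-2.502, -1.898, 0.004]
force: [-0.9, -0.4, -2.1]
opening: 0.06
t: 34.45
tool_pos: [0.4374, -0.2256, 0.1622]
orientation: [2.242, 1.949, -0.277]
force: [-0.6, 0.1, -2.4]
opening: 0.0598
t 34.5 deck x 12.3 y -612.5 z -14.4 turn [-0.13 -0.03  0.11] F(tool) [ 0.6 -0.6  2.4] open 0.0598
```

```bash

python3 -m inch '[[[3,0,-3.5,0,0,0,1],[3.5,0,-3.3,0,0,0,1],[4.8,-0.4,-0.6,0,0,0,1],[4.9,-0.4,0,0,0,0,1],[4.9,-0.4,0,0,0,0,1]]]'
python3 -m inch '[[[4.9,0,0,0,0,0,1],[4.9,0,0,0,0,0,1],[4.9,0,0,0,0,0,1],[4.9,0,0,0,0,0,1],[4.9,0,0,0,0,0,1]]]'
python3 -m inch '[[[4.5,0,0,0,0,0,1],[1.5,0,0,0,0,0,1],[0,0,0,0,0,0,1],[0,0,0,0,0,0,1]]]'
python3 e.py
```

```text
t: 34.95
tool_pos: [0.4577, -0.0037, 0.1835]
orientation: [2.247, 1.943, -0.276]
force: [0.4, -0.8, -2.7]
opening: 0.0597
t: 35.45
tool_pos: [0.4917, 0.2316, 0.1227]
orientation: [2.247, 1.944, -0.279]
force: [0.6, -0.2, -0.7]
opening: 0.0596
t: 35.85
tool_pos: [0.4997, 0.2866, 0.1085]
orientation: [2.245, 1.944, -0.281]
force: [0.5, -0.1, -2.0]
opening: 0.0595
t 35.9 deck x 1.8 y -99.0 z 58.3 turn [-0.19  0.14 -0.1 ] F(tool) [0.4 0.5 2. ] open 0.0595
```

```bash

python3 -m inch '[[[1.5,-0.2,0.8,0,0,0,1],[1.3,0,1,0,0,0,1],[0,0,0.3,0,0,0,1],[0,0,0,0,0,0,1],[0,0,0,0,0,0,1]]]'
python3 e.py
python3 -m inch '[[[0,0,0.4,0,0,0,1],[0.5,0,0,0,0,0,1],[0.4,0,0,0,0,0,1],[0,0,0,0,0,0,1],[0,0,0,0,0,0,1]]]'
python3 e.py
```

```text
t: 36.35
tool_pos: [0.5009, 0.309, 0.0823]
orientation: [2.244, 1.943, -0.279]
force: [0.1, -0.0, -2.2]
opening: 0.0598
t 36.4 deck x -0.2 y -71.0 z 38.3 turn [-0.09  0.1  -0.14] F(tool) [0.5 0.1 2.2] open 0.0598
t: 36.85
tool_pos: [0.5012, 0.3163, 0.0757]
orientation: [2.242, 1.942, -0.284]
force: [-3.1, -7.8, 3.1]
opening: 0.0599
t 36.9 deck x -0.9 y -62.3 z 33.6 turn [-0.14  0.32 -0.08] F(tool) [-8.7 -2.  -0.9] open 0.0599
```

```bash

python3 -m inch '[[[0.2,0,0.1,0,0,0,1],[0.2,0,0,0,0,0,1],[0,0,0,0,0,0,1],[0,0,0,0,0,0,1]]]'
python3 e.py
python3 -m inch '[[[0,0,0,0,0,0,-0.5],[0,0,0,0,0,0,-0.6],[0,0,0,0,0,0,-0.6],[0,0,0,0,0,0,-0.6],[0,0,-2,0,0,0,-0.6]]]'
python3 e.py
python3 -m inch '[[[0,0,-4,0,0,0,-0.6],[-3,0,-3.5,0,0,0,-0.7],[-4.5,0,-1,0,7,0,-0.7],[-4.5,0,-1,0,7,0,-0.7],[-4.5,0,0,0,0,8,-0.7]]]'
python3 -m inch '[[[0,0,0,0,0,8.5,-0.7],[0,0,0,0,0,8.5,-0.7],[0,0,0,0,0,8.5,-0.7],[0,0,0,0,0,8.5,-0.7],[0,0,0,0,0,8.5,-0.7]]]'
python3 -m inch '[[[0,0,0,0,0,8.5,-0.7],[0,0,0,0,0,8.5,-0.7],[0,0,0,0,0,8.5,-0.7],[0,0,0,0,0,4.4,-0.7],[0,4.9,0,0,0,0,-0.7]]]'
python3 -m inch '[[[0.5,4.9,0,0,0,0,-0.7],[0.5,4.9,0,0,0,0,-0.7],[0.8,4.9,0,0,0,0,-0.7],[0.8,4.9,0,0,0,0,-0.7],[0.8,4.9,0,0,0,0,-0.7]]]'
python3 d.py .5987 -.1697 .004 -1.7
```

```text
t: 37.25
tool_pos: [0.5013, 0.3171, 0.0748]
orientation: [2.241, 1.939, -0.291]
force: [-8.7, -20.8, 15.6]
opening: 0.0604
t 37.2 deck x -0.9 y -61.3 z 32.9 turn [-0.22  0.63 -0.14] F(tool) [-25.   -5.7  -9.5] open 0.0604
t: 37.75
tool_pos: [0.5007, 0.325, 0.0899]
orientation: [2.243, 1.945, -0.288]
force: [-0.5, 0.8, -0.5]
opening: 0.0745
t 37.8 deck x -2.6 y -57.5 z 49.4 turn [-0.34  0.34  0.  ] F(tool) [ 0.8 -0.6  0.3] open 0.0745
t: 38.25
tool_pos: [0.4846, 0.1878, 0.2124]
orientation: [2.507, 1.885, 0.003]
force: [1.5, 0.3, 0.4]
opening: 0.079
t: 38.75
tool_pos: [0.4833, 0.1893, 0.2089]
orientation: [3.021, 0.837, -0.008]
force: [-0.0, -0.9, 0.1]
opening: 0.0795
t: 39.25
tool_pos: [0.4843, 0.1438, 0.2092]
orientation: [3.136, 0.043, -0.005]
force: [0.9, -0.6, 0.0]
opening: 0.079
t: 39.75
tool_pos: [0.5248, -0.1057, 0.2112]
orientation: [3.134, 0.04, -0.004]
force: [0.5, 0.5, 0.2]
opening: 0.079
t 39.8 pos [ 0.5248 -0.1057  0.2112] turn [0.45 0.13 3.15] shift cm [ 7.57  6.18 20.72] F [0.5 0.5 0.2] open 0.079 toolz [-0.002 -0.008 -1.   ]
```

```bash

python3 -m inch '[[[0,0,0,0.45,0.1,3.1,-0.7],[3.8,3.1,0,0,0,0,-0.7],[3.8,3.1,0,0,0,0,-0.7],[0,0,4.9,0,0,0,-0.7],[0,0,4.9,0,0,0,-0.7]]]'
python3 -m inch '[[[0,0,4,0,0,0,-0.7],[0,0,3,0,0,0,-0.7],[0,0,2.5,0,0,0,-0.7],[0,0,0,0,0,0,-0.7],[0,0,0,0,0,0,-0.7]]]'
python3 d.py .5987 -.1697 .0035 -1.7
python3 - <<'E'
from dk import *
S=robot.read_camera("scene");T=robot.read_camera("top")
b=cv2.resize(S["image"][110:220,340:460],(480,440),interpolation=cv2.INTER_CUBIC)
a=cv2.resize(T["image"][180:260,60:180],(480,320),interpolation=cv2.INTER_CUBIC); a=np.vstack([a,np.zeros((120,480,3),np.uint8)])[:, :320]
cv2.imwrite("pics/k3.png",np.hstack([b,a]))
E
```

```text
t: 40.25
tool_pos: [0.6018, -0.17, 0.1138]
orientation: [3.139, -0.048, 0.007]
force: [-0.0, 0.7, -0.9]
opening: 0.0789
t: 40.75
tool_pos: [0.5984, -0.1678, 0.018]
orientation: [-3.141, 0.046, 0.003]
force: [1.0, 0.0, 0.3]
opening: 0.0794
t 40.8 pos [ 0.5984 -0.1678  0.018 ] turn [-0.02  0.12  0.03] shift cm [0.03 0.19 1.45] F [1.  0.  0.3] open 0.0794 toolz [-0.002  0.    -1.   ]
```

View pics/k3.png

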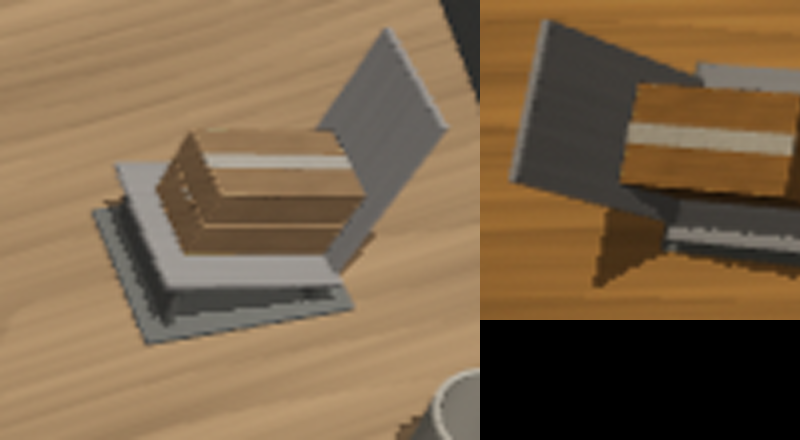

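Two cartons are stacked square against the backstop. I'll grasp the third, at top px (331,174).

```bash

python3 -m inch '[[[0,0.2,0.7,0,0,0,-0.7],[0,0,0.75,0,0,0,-0.7],[0,0,0,0,0,0,-0.7],[0,0,0,0,0,0,-0.7],[0,0,0,0,0,0,-0.7]]]'
python3 d.py .5987 -.1697 .0035 -1.7
python3 -m inch '[[[0,0,0,0,0,0,1],[0,0,0,0,0,0,1],[0,0,0,0,0,0,1],[0,0,0,0,0,0,1],[0,0,0,0,0,0,1]]]' 30
python3 d.py .5987 -.1697 .0035 -1.7
python3 -m inch '[[[0,0,-2,0,0,0,1],[0,0,-4,0,0,-8,1],[0,0,-4,0,0,-8,1],[0,0,-4,0,0,-8,1],[0,0,-4,0,0,-8,1]]]'
python3 -m inch '[[[0,0,-3,0,0,-8,1],[0,0,0,0,0,-8,1],[0,0,0,0,0,-8,1],[0,0,0,0,0,-8.5,1],[0,0,0,0,0,-8.5,1]]]'
python3 -m inch '[[[0,0,0,0,0,-8.5,1],[0,0,0,0,0,-2,1],[0,0,0,0,-7,0,1],[0,0,0,0,-7,0,1],[0,0,0,0,0,0,1]]]'
python3 e.py
```

```text
t: 41.35
tool_pos: [0.5984, -0.17, 0.0033]
orientation: [-3.141, 0.046, 0.002]
force: [0.5, 0.3, 0.8]
opening: 0.0788
t 41.4 pos [ 0.5984 -0.17    0.0033] turn [-0.01  0.08  0.02] shift cm [ 0.03 -0.03 -0.02] F [0.5 0.3 0.8] open 0.0788 toolz [-0.001  0.    -1.   ]
t: 41.85
tool_pos: [0.5985, -0.1701, 0.0034]
orientation: [3.141, -0.046, -0.002]
force: [-1.1, -0.1, 1.1]
opening: 0.0596
t 41.9 pos [ 0.5985 -0.1701  0.0034] turn [0.01 0.07 0.02] shift cm [ 0.02 -0.04 -0.01] F [-1.1 -0.1  1.1] open 0.0596 toolz [-0.001 -0.    -1.   ]
t: 42.35
tool_pos: [0.5981, -0.1698, 0.1844]
orientation: [-3.029, -0.83, 0.003]
force: [1.4, -0.2, -1.4]
opening: 0.06
t: 42.85
tool_pos: [0.5984, -0.1699, 0.2128]
orientation: [-2.545, -1.838, 0.002]
force: [-0.1, -0.6, -1.7]
opening: 0.0599
t: 43.35
tool_pos: [0.5986, -0.1672, 0.212]
orientation: [2.24, 1.949, -0.281]
force: [0.5, 1.5, -2.3]
opening: 0.0595
t 43.4 deck x 163.6 y -546.5 z 53.4 turn [-0.16  0.13  0.19] F(tool) [2.1 0.3 1.8] open 0.0595
```

```bash

python3 -m inch '[[[3.5,-1.6,-2,0,0,0,1],[4.2,-1.6,-1.5,0,0,0,1],[4.5,-1.6,0,0,0,0,1],[4.6,-1.6,0,0,0,0,1],[4.6,-1.6,0,0,0,0,1]]]'
python3 -m inch '[[[4.6,-1.6,0,0,0,0,1],[4.6,-1.6,0,0,0,0,1],[4.6,-1.6,0,0,0,0,1],[4.6,-1.6,0,0,0,0,1],[4.4,-1.6,0,0,0,0,1]]]'
python3 -m inch '[[[0,0,0,0,0,0,1],[0,0,0,0,0,0,1],[0,0,0,0,0,0,1]]]'
python3 e.py
```

```text
t: 43.85
tool_pos: [0.5496, 0.0568, 0.1952]
orientation: [2.247, 1.946, -0.275]
force: [1.0, 0.3, -0.1]
opening: 0.0597
t: 44.35
tool_pos: [0.5017, 0.2873, 0.1398]
orientation: [2.247, 1.947, -0.277]
force: [2.0, 0.3, -2.3]
opening: 0.0595
t: 44.65
tool_pos: [0.5029, 0.2847, 0.1406]
orientation: [2.246, 1.945, -0.277]
force: [0.4, -0.4, -1.9]
opening: 0.0601
t 44.6 deck x 5.2 y -108.1 z 89.1 turn [-0.14 -0.02 -0.1 ] F(tool) [0.1 0.4 2. ] open 0.0601
```

```bash

python3 -m inch '[[[1.8,-0.5,0.7,0,0,0,1],[1.9,0,1,0,0,0,1],[0,0,0.4,0,0,0,1],[0,0,0,0,0,0,1],[0,0,0,0,0,0,1]]]'
python3 e.py
python3 -m inch '[[[0,0,0.4,0,0,0,1],[0.5,0,0,0,0,0,1],[0.4,0,0,0,0,0,1],[0,0,0,0,0,0,1],[0,0,0,0,0,0,1]]]'
python3 e.py
```

```text
t: 45.15
tool_pos: [0.5021, 0.3161, 0.1114]
orientation: [2.245, 1.944, -0.277]
force: [-1.3, -0.0, -2.2]
opening: 0.0597
t 45.1 deck x -0.0 y -71.0 z 68.3 turn [-0.11  0.01 -0.11] F(tool) [ 0.3 -1.3  2.2] open 0.0597
t: 45.65
tool_pos: [0.5029, 0.3248, 0.1051]
orientation: [2.244, 1.946, -0.277]
force: [-0.4, -0.4, -1.7]
opening: 0.06
t 45.6 deck x -0.4 y -61.1 z 64.3 turn [-0.09 -0.   -0.04] F(tool) [-0.  -0.3  1.8] open 0.06
```

```bash

python3 -m inch '[[[0,0,0.1,0,0,0,1],[0.2,0,0,0,0,0,1],[0.1,0,0,0,0,0,1],[0,0,0,0,0,0,1]]]'
python3 e.py
python3 -m inch '[[[0.1,0,0.1,0,0,0,1],[0.1,0,0,0,0,0,1],[0,0,0,0,0,0,1],[0,0,0,0,0,0,1]]]'
python3 e.py
```

```text
t: 46.05
tool_pos: [0.5033, 0.325, 0.1041]
orientation: [2.243, 1.942, -0.282]
force: [-2.6, -11.0, 5.8]
opening: 0.0601
t 46.0 deck x -0.1 y -60.5 z 63.3 turn [-0.12  0.24 -0.09] F(tool) [-12.3  -1.   -2.9] open 0.0601
t: 46.45
tool_pos: [0.5034, 0.3253, 0.1039]
orientation: [2.243, 1.94, -0.285]
force: [-7.3, -16.9, 15.8]
opening: 0.0599
t 46.5 deck x -0.0 y -60.3 z 63.2 turn [-0.14  0.38 -0.16] F(tool) [-21.2  -4.8 -10.9] open 0.0599
```

```bash

python3 -m inch '[[[0,0,0,0,0,0,-0.5],[0,0,0,0,0,0,-0.6],[0,0,0,0,0,0,-0.6],[0,0,0,0,0,0,-0.6],[0,0,-2,0,0,0,-0.6]]]'
python3 e.py
python3 -m inch '[[[0,0,-4,0,0,0,-0.6],[-3,0,-3.5,0,0,0,-0.7],[-4.5,0,0,0,7,0,-0.7],[-4.5,0,0,0,7,0,-0.7],[-4.5,0,0,0,0,8,-0.7]]]'
python3 -m inch '[[[0,0,0,0,0,8.5,-0.7],[0,0,0,0,0,8.5,-0.7],[0,0,0,0,0,8.5,-0.7],[0,0,0,0,0,8.5,-0.7],[0,0,0,0,0,8.5,-0.7]]]'
python3 -m inch '[[[0,0,0,0,0,8.5,-0.7],[0,0,0,0,0,8.5,-0.7],[0,0,0,0,0,8.5,-0.7],[0,0,0,0,0,4.9,-0.7],[0,4.9,0,0,0,0,-0.7]]]'
python3 -m inch '[[[1,4.8,0,0,0,0,-0.7],[1.5,4.7,0,0,0,0,-0.7],[1.5,4.7,0,0,0,0,-0.7],[1.5,4.7,0,0,0,0,-0.7],[1.5,4.7,0,0,0,0,-0.7]]]'
python3 d.py .6056 -.2754 .0035 0.9
```

```text
t: 46.95
tool_pos: [0.5024, 0.3323, 0.1183]
orientation: [2.244, 1.946, -0.286]
force: [-0.8, -0.5, -0.6]
opening: 0.0745
t 47.0 deck x -2.0 y -57.1 z 78.8 turn [-0.34  0.23  0.  ] F(tool) [-0.4 -0.7  0.7] open 0.0745
t: 47.45
tool_pos: [0.4843, 0.1907, 0.2193]
orientation: [2.51, 1.887, 0.001]
force: [0.7, -0.9, 0.8]
opening: 0.0791
t: 47.95
tool_pos: [0.4843, 0.1927, 0.2179]
orientation: [3.024, 0.838, -0.006]
force: [0.6, 0.1, -0.2]
opening: 0.079
t: 48.45
tool_pos: [0.4848, 0.1471, 0.2181]
orientation: [3.138, 0.028, -0.004]
force: [0.2, -0.1, -0.6]
opening: 0.0788
t: 48.95
tool_pos: [0.5593, -0.0931, 0.2193]
orientation: [3.136, 0.026, -0.003]
force: [1.2, -0.1, 1.1]
opening: 0.0788
t 49.0 pos [ 0.5593 -0.0931  0.2193] turn [0.29 0.13 0.04] shift cm [ 4.34 18.3  21.58] F [ 1.2 -0.1  1.1] open 0.0788 toolz [-0.002 -0.005 -1.   ]
```

```bash

python3 -m inch '[[[1,4.6,0,0.3,0.1,0,-0.7],[1.1,4.6,0,0,0,0,-0.7],[1.1,4.6,0,0,0,0,-0.7],[1.1,4.5,0,0,0,0,-0.7],[0,0,4.9,0,0,0,-0.7]]]'
python3 -m inch '[[[0,0,4.9,0,0,0,-0.7],[0,0,4.9,0,0,0,-0.7],[0,0,3.5,0,0,0,-0.7],[0,0,1,0,0,0,-0.7],[0,0,0,0,0,0,-0.7]]]'
python3 d.py .6056 -.2754 .0035 0.9
```

```text
t: 49.45
tool_pos: [0.6099, -0.282, 0.1788]
orientation: [3.132, 0.018, 0.021]
force: [1.5, 0.4, 0.1]
opening: 0.0792
t: 49.95
tool_pos: [0.6034, -0.2726, 0.0254]
orientation: [-3.139, -0.026, 0.007]
force: [0.4, -0.5, 0.2]
opening: 0.079
t 50.0 pos [ 0.6034 -0.2726  0.0254] turn [-0.12  0.25  0.04] shift cm [0.22 0.28 2.19] F [ 0.4 -0.5  0.2] open 0.079 toolz [-0.004  0.002 -1.   ]
```

```bash

python3 -m inch '[[[0.1,0.2,1.2,0,0,0,-0.7],[0,0,0.9,0,0,0,-0.7],[0,0,0,0,0,0,-0.7],[0,0,0,0,0,0,-0.7],[0,0,0,0,0,0,-0.7]]]'
python3 d.py .6056 -.2754 .0035 .9
python3 -m inch '[[[0,0,0,0,0,0,1],[0,0,0,0,0,0,1],[0,0,0,0,0,0,1],[0,0,0,0,0,0,1],[0,0,0,0,0,0,1]]]' 30
python3 d.py .6056 -.2754 .0035 .9
python3 -m inch '[[[0,0,-2,0,0,0,1],[0,0,-4,0,0,-8,1],[0,0,-4,0,0,-8,1],[0,0,-4,0,0,-8,1],[0,0,-4,0,0,-8,1]]]'
python3 -m inch '[[[0,0,-3,0,0,-8,1],[0,0,0,0,0,-8,1],[0,0,0,0,0,-8,1],[0,0,0,0,0,-8.5,1],[0,0,0,0,0,-8.5,1]]]'
python3 -m inch '[[[0,0,0,0,0,-8,1],[0,0,0,0,-7,0,1],[0,0,0,0,-7,0,1],[0,0,0,0,0,0,1],[0,0,0,0,0,0,1]]]'
python3 e.py
```

```text
t: 50.45
tool_pos: [0.6061, -0.2757, 0.0072]
orientation: [3.141, 0.026, -0.0]
force: [-0.6, -0.4, 0.1]
opening: 0.079
t 50.5 pos [ 0.6061 -0.2757  0.0072] turn [0.02 0.   0.03] shift cm [-0.05 -0.03  0.37] F [-0.6 -0.4  0.1] open 0.079 toolz [-0. -0. -1.]
t: 50.95
tool_pos: [0.6058, -0.2758, 0.0066]
orientation: [3.141, 0.025, -0.001]
force: [-0.8, -1.1, 1.7]
opening: 0.0598
t 51.0 pos [ 0.6058 -0.2758  0.0066] turn [0.02 0.03 0.03] shift cm [-0.02 -0.04  0.31] F [-0.8 -1.1  1.7] open 0.0598 toolz [-0.001 -0.    -1.   ]
t: 51.45
tool_pos: [0.6053, -0.275, 0.1871]
orientation: [-3.009, -0.899, 0.003]
force: [0.4, -0.1, -1.9]
opening: 0.0598
t: 51.95
tool_pos: [0.6055, -0.2751, 0.2154]
orientation: [-2.502, -1.895, 0.002]
force: [0.8, 0.4, -2.3]
opening: 0.0597
t: 52.45
tool_pos: [0.6058, -0.274, 0.2154]
orientation: [2.242, 1.951, -0.275]
force: [0.0, 0.3, -2.0]
opening: 0.06
t 52.5 deck x 185.8 y -648.9 z 31.3 turn [-0.12 -0.15  0.18] F(tool) [ 0.7 -0.   1.9] open 0.06
```

```bash

python3 -m inch '[[[2.5,-1,-4,0,0,0.1,1],[2.5,-1,-4,0,0,0,1],[4.3,-1.5,-1.5,0,0,0,1],[4.6,-1.5,0,0,0,0,1],[4.6,-1.5,0,0,0,0,1]]]'
python3 -m inch '[[[4.6,-1.5,0,0,0,0,1],[4.6,-1.5,0,0,0,0,1],[4.6,-1.5,0,0,0,0,1],[4.6,-1.5,0,0,0,0,1],[4.6,-1.5,0,0,0,0,1]]]'
python3 -m inch '[[[4.6,-1.5,0,0,0,0,1],[4.6,-1.5,0,0,0,0,1],[3.4,-1,0,0,0,0,1],[0,0,0,0,0,0,1],[0,0,0,0,0,0,1]]]'
python3 e.py
```

```text
t: 52.95
tool_pos: [0.5703, -0.0652, 0.2647]
orientation: [2.247, 1.943, -0.272]
force: [0.8, 0.7, -1.8]
opening: 0.0598
t: 53.45
tool_pos: [0.5276, 0.1668, 0.208]
orientation: [2.248, 1.945, -0.275]
force: [1.1, -0.5, -1.1]
opening: 0.0599
t: 53.95
tool_pos: [0.5056, 0.2923, 0.1772]
orientation: [2.245, 1.946, -0.278]
force: [-0.8, 0.3, -1.8]
opening: 0.0595
t 54.0 deck x 6.8 y -109.3 z 126.5 turn [-0.16 -0.02 -0.02] F(tool) [ 0.6 -0.8  1.7] open 0.0595
```

```bash

python3 -m inch '[[[2,-0.7,1,0,0,0,1],[1.9,0,1,0,0,0,1],[0,0,0.5,0,0,0,1],[0,0,0,0,0,0,1],[0,0,0,0,0,0,1]]]'
python3 e.py
python3 -m inch '[[[0,0,0.4,0,0,0,1],[0.5,0,0,0,0,0,1],[0.3,0,0,0,0,0,1],[0,0,0,0,0,0,1],[0,0,0,0,0,0,1]]]'
python3 e.py
```

```text
t: 54.45
tool_pos: [0.5038, 0.3236, 0.1447]
orientation: [2.246, 1.943, -0.276]
force: [0.3, -0.2, -2.2]
opening: 0.0598
t 54.5 deck x 0.6 y -71.7 z 102.4 turn [-0.06 -0.02 -0.16] F(tool) [0.3 0.3 2.2] open 0.0598
t: 54.95
tool_pos: [0.504, 0.3319, 0.1382]
orientation: [2.243, 1.945, -0.276]
force: [-0.1, 0.9, -1.3]
opening: 0.0598
t 55.0 deck x -0.4 y -62.1 z 98.1 turn [-0.05 -0.   -0.03] F(tool) [ 1.2 -0.3  1. ] open 0.0598
```

```bash

python3 -m inch '[[[0,0,0.15,0,0,0,1],[0.2,0,0,0,0,0,1],[0.1,0,0,0,0,0,1],[0,0,0,0,0,0,1]]]'
python3 e.py
python3 -m inch '[[[0.1,0,0.1,0,0,0,1],[0.1,0,0,0,0,0,1],[0,0,0,0,0,0,1],[0,0,0,0,0,0,1]]]'
python3 e.py
```

```text
t: 55.35
tool_pos: [0.5041, 0.3327, 0.1363]
orientation: [2.243, 1.943, -0.28]
force: [-3.0, -7.2, 1.8]
opening: 0.0599
t 55.4 deck x -0.4 y -60.8 z 96.5 turn [-0.1   0.18 -0.1 ] F(tool) [-7.8 -1.9  0.1] open 0.0599
t: 55.75
tool_pos: [0.5041, 0.3327, 0.1362]
orientation: [2.243, 1.941, -0.284]
force: [-7.5, -15.5, 11.8]
opening: 0.0594
t 55.8 deck x -0.3 y -60.8 z 96.4 turn [-0.13  0.34 -0.15] F(tool) [-18.8  -5.2  -7.3] open 0.0594
```

```bash

python3 -m inch '[[[0,0,0,0,0,0,-0.5],[0,0,0,0,0,0,-0.6],[0,0,0,0,0,0,-0.6],[0,0,0,0,0,0,-0.6],[0,0,-2,0,0,0,-0.6]]]'
python3 e.py
python3 -m inch '[[[0,0,-4,0,0,0,-0.6],[-3,0,-2,0,0,0,-0.7],[-4.5,0,0,0,7,0,-0.7],[-4.5,0,0,0,7,0,-0.7],[-4.5,0,0,0,0,8,-0.7]]]'
python3 -m inch '[[[0,0,0,0,0,8.5,-0.7],[0,0,0,0,0,8.5,-0.7],[0,0,0,0,0,8.5,-0.7],[0,0,0,0,0,8.5,-0.7],[0,0,0,0,0,8.5,-0.7]]]'
python3 -m inch '[[[0,0,0,0,0,8.5,-0.7],[0,0,0,0,0,8.5,-0.7],[0,0,0,0,0,8.5,-0.7],[0,0,0,0,0,2.1,-0.7],[0,4.9,0,0,0,0,-0.7]]]'
python3 -m inch '[[[0,4.9,0,0,0,0,-0.7],[0,4.9,0,0,0,0,-0.7],[0,4.9,0,0,0,0,-0.7],[0,4.9,0,0,0,0,-0.7],[0,4.9,0,0,0,0,-0.7]]]'
python3 d.py .4448 -.3439 .0035 3.8
```

```text
t: 56.25
tool_pos: [0.5036, 0.3394, 0.1509]
orientation: [2.244, 1.945, -0.285]
force: [0.8, 0.3, 0.6]
opening: 0.0745
t 56.2 deck x -1.8 y -58.0 z 112.2 turn [-0.29  0.21 -0.01] F(tool) [ 0.2  0.7 -0.7] open 0.0745
t: 56.75
tool_pos: [0.4848, 0.194, 0.2372]
orientation: [2.51, 1.886, 0.002]
force: [0.3, 0.1, 0.4]
opening: 0.0787
t: 57.25
tool_pos: [0.4848, 0.1961, 0.236]
orientation: [3.023, 0.838, -0.005]
force: [-0.4, -0.1, -0.3]
opening: 0.079
t: 57.75
tool_pos: [0.4876, 0.1507, 0.2361]
orientation: [3.137, 0.109, -0.003]
force: [1.3, -0.9, 0.7]
opening: 0.0791
t: 58.25
tool_pos: [0.5039, -0.0992, 0.2377]
orientation: [3.135, 0.103, -0.002]
force: [1.0, -0.1, 0.5]
opening: 0.0788
t 58.2 pos [ 0.5039 -0.0992  0.2377] turn [ 0.3   0.08 -0.04] shift cm [-7.52 24.03 23.42] F [ 1.  -0.1  0.5] open 0.0788 toolz [-0.001 -0.005 -1.   ]
```

```bash

python3 -m inch '[[[-1.2,4.6,0,0.3,0.1,0,-0.7],[-1.6,4.6,0,0,0,0,-0.7],[-1.6,4.6,0,0,0,0,-0.7],[-1.6,4.6,0,0,0,0,-0.7],[-1.5,4.6,0,0,0,0,-0.7]]]'
python3 -m inch '[[[0,1,4.5,0,0,0,-0.7],[0,0,4.9,0,0,0,-0.7],[0,0,4.9,0,0,0,-0.7],[0,0,3.5,0,0,0,-0.7],[0,0,2.5,0,0,0,-0.7]]]'
python3 -m inch '[[[0,0,0,0,0,0,-0.7],[0,0,0,0,0,0,-0.7]]]'
python3 d.py .4448 -.3439 .0035 3.8
python3 - <<'E'
from dk import *
S=robot.read_camera("scene");T=robot.read_camera("top")
b=cv2.resize(S["image"][70:220,260:460],(600,450),interpolation=cv2.INTER_CUBIC)
cv2.imwrite("pics/k4.png",b)
E
```

```text
t: 58.75
tool_pos: [0.4433, -0.3336, 0.2379]
orientation: [3.14, 0.103, -0.0]
force: [0.5, 1.0, 0.4]
opening: 0.0795
t: 59.25
tool_pos: [0.4431, -0.3403, 0.0312]
orientation: [-3.137, -0.102, 0.005]
force: [0.3, 0.9, 0.1]
opening: 0.079
t: 59.45
tool_pos: [0.4446, -0.3416, 0.035]
orientation: [-3.139, -0.103, 0.002]
force: [-0.2, 0.5, 0.1]
opening: 0.0789
t 59.5 pos [ 0.4446 -0.3416  0.035 ] turn [-0.03  0.06 -0.05] shift cm [0.   0.23 3.15] F [-0.2  0.5  0.1] open 0.0789 toolz [-0.001  0.001 -1.   ]
```

View pics/k4.png

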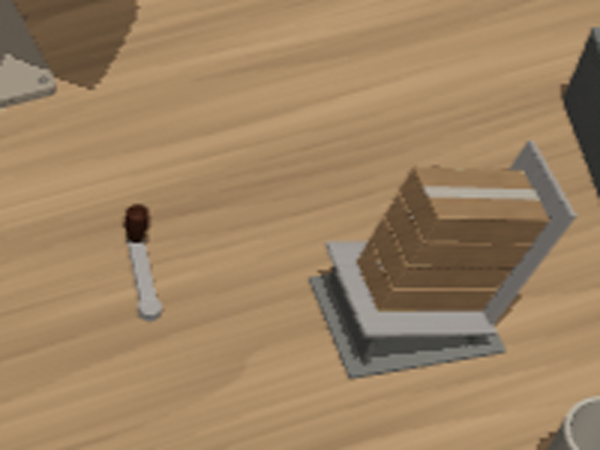

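Four are stacked square against the backstop. I'll grasp the last one, at top px (406,233).

```bash

python3 -m inch '[[[0,0.2,2,0,0,0,-0.7],[0,0,1.15,0,0,0,-0.7],[0,0,0,0,0,0,-0.7],[0,0,0,0,0,0,-0.7],[0,0,0,0,0,0,-0.7]]]'
python3 d.py .4448 -.3439 .0035 3.8
python3 -m inch '[[[0,0,0,0,0,0,1],[0,0,0,0,0,0,1],[0,0,0,0,0,0,1],[0,0,0,0,0,0,1],[0,0,0,0,0,0,1]]]' 30
python3 d.py .4448 -.3439 .0035 3.8
python3 -m inch '[[[0,0,-2,0,0,0,1],[0,0,-4,0,0,-8,1],[0,0,-4,0,0,-8,1],[0,0,-4,0,0,-8,1],[0,0,-4,0,0,-8,1]]]'
python3 -m inch '[[[0,0,-3,0,0,-8,1],[0,0,0,0,0,-8,1],[0,0,0,0,0,-8,1],[0,0,0,0,0,-8,1],[0,0,0,0,0,-8,1]]]'
python3 -m inch '[[[0,0,0,0,0,-6.1,1],[0,0,0,0,-7,0,1],[0,0,0,0,-7,0,1],[0,0,0,0,0,0,1],[0,0,0,0,0,0,1]]]'
python3 e.py
```

```text
t: 60.05
tool_pos: [0.4452, -0.3441, 0.0042]
orientation: [3.139, 0.103, 0.001]
force: [0.2, -0.7, -0.1]
opening: 0.079
t 60.0 pos [ 0.4452 -0.3441  0.0042] turn [ 0.05 -0.02 -0.06] shift cm [-0.04 -0.02  0.07] F [ 0.2 -0.7 -0.1] open 0.079 toolz [ 0.    -0.001 -1.   ]
t: 60.55
tool_pos: [0.4449, -0.344, 0.0036]
orientation: [3.139, 0.102, -0.0]
force: [-0.8, -1.1, 3.7]
opening: 0.06
t 60.5 pos [ 0.4449 -0.344   0.0036] turn [ 0.02  0.01 -0.06] shift cm [-0.01 -0.01  0.01] F [-0.8 -1.1  3.7] open 0.06 toolz [-0. -0. -1.]
t: 61.05
tool_pos: [0.4443, -0.3431, 0.1842]
orientation: [-2.986, -0.972, 0.002]
force: [0.5, -0.5, -1.0]
opening: 0.0599
t: 61.55
tool_pos: [0.4446, -0.3433, 0.2126]
orientation: [-2.473, -1.935, 0.001]
force: [0.5, -1.3, -2.1]
opening: 0.0597
t: 62.05
tool_pos: [0.4449, -0.3424, 0.2126]
orientation: [2.244, 1.949, -0.274]
force: [1.2, 0.6, -1.7]
opening: 0.0599
t 62.0 deck x 36.2 y -735.9 z 6.8 turn [-0.08 -0.16  0.08] F(tool) [1.2 1.2 1.4] open 0.0599
```

```bash

python3 -m inch '[[[1.5,0,-4.5,0,0,0.1,1],[1.5,0,-4.5,0,0,0,1],[1.5,0,-4.5,0,0,0,1],[4.8,-0.3,-0.8,0,0,0,1],[4.9,-0.3,0,0,0,0,1]]]'
python3 -m inch '[[[4.9,-0.3,0,0,0,0,1],[4.9,-0.3,0,0,0,0,1],[4.9,-0.3,0,0,0,0,1],[4.9,-0.3,0,0,0,0,1],[4.9,-0.3,0,0,0,0,1]]]'
python3 -m inch '[[[4.9,-0.3,0,0,0,0,1],[4.9,-0.3,0,0,0,0,1],[4.9,-0.3,0,0,0,0,1],[4.9,-0.3,0,0,0,0,1],[3.5,0,0,0,0,0,1]]]'
python3 -m inch '[[[0,0,0,0,0,0,1],[0,0,0,0,0,0,1],[0,0,0,0,0,0,1]]]'
python3 e.py
```

```text
t: 62.55
tool_pos: [0.4649, -0.1723, 0.3211]
orientation: [2.247, 1.938, -0.269]
force: [0.6, 1.6, -2.7]
opening: 0.0595
t: 63.05
tool_pos: [0.4832, 0.0666, 0.2582]
orientation: [2.249, 1.943, -0.275]
force: [1.2, 0.1, -1.0]
opening: 0.0596
t: 63.55
tool_pos: [0.5032, 0.291, 0.2011]
orientation: [2.247, 1.946, -0.278]
force: [1.1, -0.2, -1.3]
opening: 0.0596
t: 63.85
tool_pos: [0.504, 0.2875, 0.2028]
orientation: [2.248, 1.942, -0.276]
force: [0.4, 0.2, -2.2]
opening: 0.0599
t 63.9 deck x 5.9 y -120.3 z 150.2 turn [-0.11 -0.03 -0.23] F(tool) [0.8 0.3 2. ] open 0.0599
```

```bash

python3 -m inch '[[[2.5,-0.6,0.5,0,0,-0.2,1],[2.4,0,0.9,0,0,0,1],[0,0,0.7,0,0,0,1],[0,0,0,0,0,0,1],[0,0,0,0,0,0,1]]]'
python3 e.py
python3 -m inch '[[[0,0,0.4,0,0,0,1],[0.5,0,0,0,0,0,1],[0.3,0,0,0,0,0,1],[0,0,0,0,0,0,1],[0,0,0,0,0,0,1]]]'
python3 e.py
```

```text
t: 64.35
tool_pos: [0.5038, 0.3303, 0.171]
orientation: [2.244, 1.945, -0.276]
force: [0.4, -0.4, -0.8]
opening: 0.0598
t 64.3 deck x -0.3 y -71.6 z 129.6 turn [-0.05 -0.01 -0.04] F(tool) [-0.1  0.5  0.9] open 0.0598
t: 64.85
tool_pos: [0.5043, 0.3385, 0.1645]
orientation: [2.242, 1.947, -0.276]
force: [0.1, -0.9, -1.0]
opening: 0.0595
t 64.8 deck x -1.0 y -62.0 z 125.2 turn [-0.05 -0.    0.06] F(tool) [-0.6  0.2  1.2] open 0.0595
```

```bash

python3 -m inch '[[[0,0.05,0.15,0,0,0,1],[0.2,0,0,0,0,0,1],[0.1,0,0,0,0,0,1],[0,0,0,0,0,0,1]]]'
python3 e.py
python3 -m inch '[[[0.1,0,0.1,0,0,0,1],[0.1,0,0,0,0,0,1],[0,0,0,0,0,0,1],[0,0,0,0,0,0,1]]]'
python3 e.py
```

```text
t: 65.25
tool_pos: [0.5049, 0.3387, 0.1627]
orientation: [2.242, 1.944, -0.282]
force: [-4.1, -9.7, 4.4]
opening: 0.0598
t 65.2 deck x -0.5 y -61.3 z 123.6 turn [-0.11  0.23 -0.03] F(tool) [-10.9  -2.7  -1.7] open 0.0598
t: 65.65
tool_pos: [0.5048, 0.3389, 0.1625]
orientation: [2.241, 1.942, -0.285]
force: [-9.5, -17.1, 12.7]
opening: 0.0599
t 65.7 deck x -0.5 y -61.1 z 123.3 turn [-0.14  0.38 -0.08] F(tool) [-20.9  -7.   -7.7] open 0.0599
```

Release and back off to a clear place for the final look.

```bash

python3 -m inch '[[[0,0,0,0,0,0,-0.5],[0,0,0,0,0,0,-0.6],[0,0,0,0,0,0,-0.6],[0,0,0,0,0,0,-0.6],[0,0,-2,0,0,0,-0.6]]]'
python3 -m inch '[[[0,0,-4,0,0,0,-0.6],[-3,0,-2,0,0,0,-0.7],[-4.9,0,0,0,7,0,-0.7],[-4.9,0,0,0,7,0,-0.7],[-4.9,0,0,0,0,0,-0.7]]]'
python3 -m inch '[[[-4.9,0,0,0,0,0,-0.7],[-4.9,0,0,0,0,0,-0.7],[-4.9,0,0,0,0,0,-0.7],[-4.9,0,0,0,0,0,-0.7],[-4.9,0,0,0,0,0,-0.7]]]'
python3 -m inch '[[[-4.9,0,0,0,0,0,-0.7],[-4.9,0,0,0,0,0,-0.7],[-4.9,0,0,0,0,0,-0.7],[-4.9,0,0,0,0,0,-0.7],[-4.9,0,0,0,0,0,-0.7]]]'
python3 - <<'E'
from h import *
for n in("scene","top"):
    cv2.imwrite(f"pics/{n}9.png",robot.read_camera(n)["image"])
a=cv2.imread("pics/top9.png");b=cv2.imread("pics/scene9.png")
f=cv2.resize(b[110:290,270:460],(760,720))[:600]; cv2.imwrite("pics/f1.png",f)
cv2.imwrite("pics/f2.png",cv2.resize(a[30:330,60:460],(800,600),interpolation=cv2.INTER_CUBIC))
E
```

```text
t: 66.15
tool_pos: [0.5045, 0.3461, 0.1771]
orientation: [2.242, 1.947, -0.285]
force: [-0.8, 0.1, 0.1]
opening: 0.0743
t: 66.65
tool_pos: [0.4846, 0.1909, 0.2652]
orientation: [2.369, 2.056, -0.005]
force: [0.9, -0.7, 0.2]
opening: 0.0789
t: 67.15
tool_pos: [0.4497, -0.0513, 0.2665]
orientation: [2.367, 2.057, -0.013]
force: [1.1, -0.7, 0.2]
opening: 0.0792
t: 67.65
tool_pos: [0.4154, -0.2942, 0.269]
orientation: [2.367, 2.056, -0.014]
force: [0.8, -0.5, 1.0]
opening: 0.079
```

View pics/f1.png

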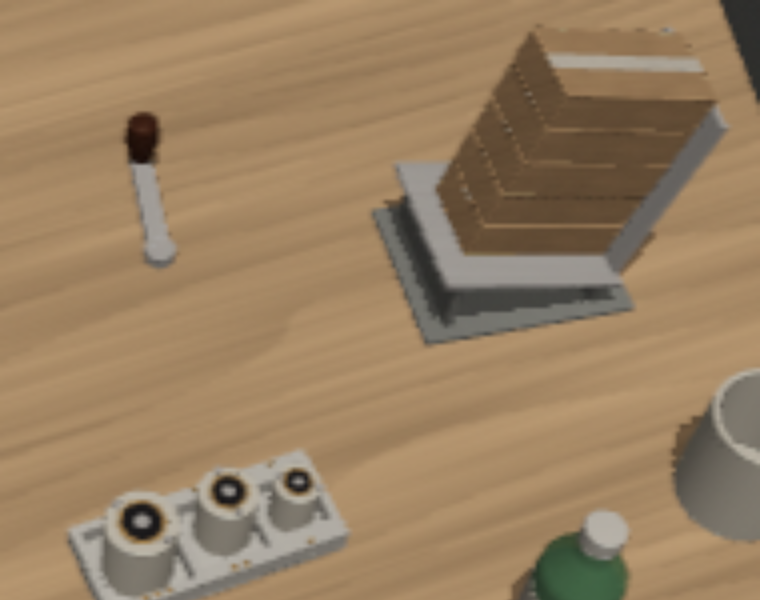

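View pics/f2.png

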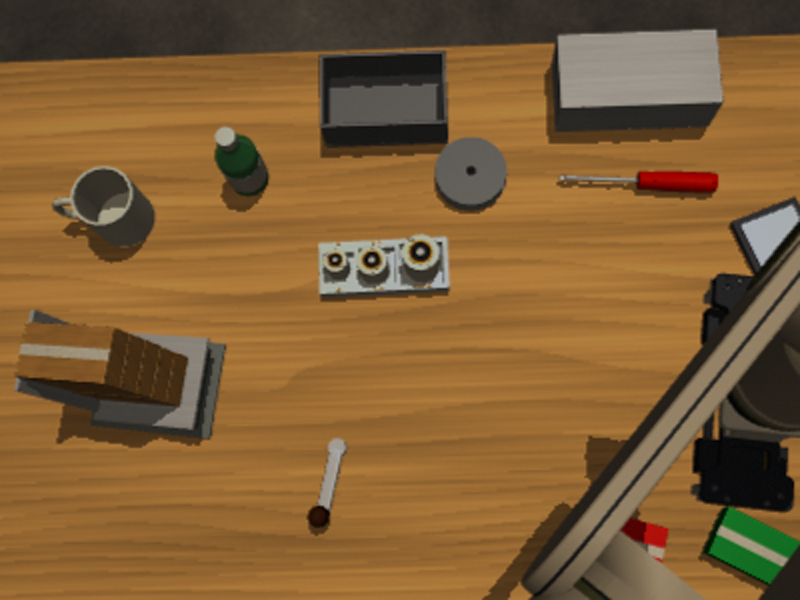

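```bash
python3 - <<'E'
from dk import *
S=robot.read_camera("scene"); g=lambda u,v:(u/4+270-.37,v/4+110-.37)
print([deckpt(S,*g(*p),.15) for p in((535,28),(570,96),(716,100),(688,32))],[deckpt(S,*g(*p),0) for p in((397,165),(448,286))])
print([ray(S,*g(*p),z).round(4) for p,z in(((298,481),.046),((229,491),.054),((142,521),.062))])
robot.close_job()
E
```

```text
[array([ -28.9, -108.4,  150. ]), array([  29.9, -108.7,  150. ]), array([ 30.4,  -3. , 150. ]), array([-30.4,   5.9, 150. ])] [array([ -51.9, -130.2,    0. ]), array([  55.2, -131.2,    0. ])]
[array([0.6414, 0.084 , 0.046 ]), array([0.6376, 0.0385, 0.054 ]), array([ 0.6431, -0.0215,  0.062 ])]
the job is handed in; nothing more can be done
```

The job is handed in at about 68 s of the 210 s allowed, with everything in place as far as my checks show. No verdict was reported.

- **Sockets:** The small, middle and large sockets were set into pockets 1, 2 and 3 in that order. The final pictures show all three upright. Their mouths sit where full depth puts them, within about 2 mm for the small and large ones. The middle one read about 4 mm off by hand-picked pixels, where an earlier reading was within 2 mm; it still looks seated.
- **Cartons:** I found five, and all are stacked flat in one square pile. Each was pushed against the backstop with about 20–30 N (felt at the tool) before release. The top carton's corners read within about 1 mm of centred on the deck. Its lower corners read −3 and +6 mm from the backstop, which is pixel error on a dark edge. The picture shows the pile square and touching.
- **Left alone:** The mirror, crank, reel, screwdriver, bottle, mug and the red and green look-alikes were not handled. They look unmoved, though the arm partly hid the mirror and the red carton in the last top view.

I saw no knocked socket and no slipped grip. One carton was re-gripped lower because the first grip was too high.

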